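# Load the balance rack at the food-bank bench

### The job

Hang the four tins by their hooks on the pivoting bar of the balance rack, the two large tins on the two inner places and the two small tins on the two outer places. Hang them left and right by turns, so that the bar never tips onto its stop, and leave it level with all four tins hanging still. Leave the jar, the carton and the tape where they are.

Things in the scene. Friction and masses are not known exactly. Their poses are not given: they have to be found in the camera images.
- rack: balance rack, fixed: dark steel foot 130 x 150 x 12 mm, central post 22 x 26 mm, and a round pivoting bar (12 mm thick, 424 long) along the rack's y, its axis 215 mm up when level. Origin: centre of the foot's underside; x away from the robot, y left, z up. Hook tins on moving along rack +x, tin's +x along it (lip over the bar, lid under it), then lower
- bar (a joint): bar tilt, rad: 0 level, positive left (+y) end up. Spring-centred (3.5 N m/rad), well damped. A large tin on an inner or a small one on an outer place tips it 0.1 (place sinks 9 or 18 mm); one on each side: level. Two more on one side, or a large tin alone on an outer place, tip it onto its stop (at 0.19; over 0.165 counts)
- place_left_outer (a point): outer hanging place on the left (+y) half of the bar: point on the bar's axis midway between two collars (24 mm across, 4 thick, 32 mm of free bar between them), 180 mm from the pivot; moves with the bar
- place_left_inner (a point): inner hanging place on the left (+y) half of the bar: point on the bar's axis midway between two collars (24 mm across, 4 thick, 32 mm of free bar between them), 90 mm from the pivot; moves with the bar
- place_right_inner (a point): inner hanging place on the right (-y) half of the bar: point on the bar's axis midway between two collars (24 mm across, 4 thick, 32 mm of free bar between them), 90 mm from the pivot; moves with the bar
- place_right_outer (a point): outer hanging place on the right (-y) half of the bar: point on the bar's axis midway between two collars (24 mm across, 4 thick, 32 mm of free bar between them), 180 mm from the pivot; moves with the bar
- large_a: large food tin, 74 mm across, 80 mm high, 400 g (within 8 %), standing on the bench, clamped in a hook-over metal carrier. Origin: centre of underside, z up. A strap (16 mm wide in y, 4 thick) rises from the lid on its -x side to an upside-down V hook above the lid's centre. The hook opens to the tin's +x, which starts within 0.6 rad of the robot's x
- large_a_hook (a point): where the bar's axis lies in this tin's hook when fully seated: 151 mm above its underside, on its centre line; axes as the tin's. Inside, the hook is 29 mm wide in x; on the +x side a lip reaches down to 135 mm above the underside, leaving a clear gap of 55 mm above the lid for the bar to enter
- large_a_grip (a point): middle of this tin's black grip block on top of the hook, 184 mm above its underside, on its centre line: 12 mm (x) by 24 mm (y), from 160 to 200 mm above the underside; pinch it across x from above
- large_b: large food tin, 74 mm across, 80 mm high, 400 g (within 8 %), standing on the bench, clamped in a hook-over metal carrier. Origin: centre of underside, z up. A strap (16 mm wide in y, 4 thick) rises from the lid on its -x side to an upside-down V hook above the lid's centre. The hook opens to the tin's +x, which starts within 0.6 rad of the robot's x
- large_b_hook (a point): where the bar's axis lies in this tin's hook when fully seated: 151 mm above its underside, on its centre line; axes as the tin's. Inside, the hook is 29 mm wide in x; on the +x side a lip reaches down to 135 mm above the underside, leaving a clear gap of 55 mm above the lid for the bar to enter
- large_b_grip (a point): middle of this tin's black grip block on top of the hook, 184 mm above its underside, on its centre line: 12 mm (x) by 24 mm (y), from 160 to 200 mm above the underside; pinch it across x from above
- small_a: small food tin, 53 mm across, 60 mm high, 200 g (within 8 %), standing on the bench, clamped in a hook-over metal carrier. Origin: centre of underside, z up. A strap (16 mm wide in y, 4 thick) rises from the lid on its -x side to an upside-down V hook above the lid's centre. The hook opens to the tin's +x, which starts within 0.6 rad of the robot's x
- small_a_hook (a point): where the bar's axis lies in this tin's hook when fully seated: 131 mm above its underside, on its centre line; axes as the tin's. Inside, the hook is 29 mm wide in x; on the +x side a lip reaches down to 115 mm above the underside, leaving a clear gap of 55 mm above the lid for the bar to enter
- small_a_grip (a point): middle of this tin's black grip block on top of the hook, 164 mm above its underside, on its centre line: 12 mm (x) by 24 mm (y), from 140 to 180 mm above the underside; pinch it across x from above
- small_b: small food tin, 53 mm across, 60 mm high, 200 g (within 8 %), standing on the bench, clamped in a hook-over metal carrier. Origin: centre of underside, z up. A strap (16 mm wide in y, 4 thick) rises from the lid on its -x side to an upside-down V hook above the lid's centre. The hook opens to the tin's +x, which starts within 0.6 rad of the robot's x
- small_b_hook (a point): where the bar's axis lies in this tin's hook when fully seated: 131 mm above its underside, on its centre line; axes as the tin's. Inside, the hook is 29 mm wide in x; on the +x side a lip reaches down to 115 mm above the underside, leaving a clear gap of 55 mm above the lid for the bar to enter
- small_b_grip (a point): middle of this tin's black grip block on top of the hook, 164 mm above its underside, on its centre line: 12 mm (x) by 24 mm (y), from 140 to 180 mm above the underside; pinch it across x from above
- jar: bystander: closed jar, 68 mm across, 110 mm high; origin under its centre
- carton: bystander: cardboard carton 60 x 120 x 90 mm; origin under its centre
- tape: bystander: roll of tape lying flat, 90 mm across, 48 mm high; origin under its centre

How it is judged:
By the outcome, as a careful person would: the job done as asked, in the order asked, and still so for the second after the job is handed in, with the robot touching nothing.
It also fails if it takes over 72 s, if anything falls off the work surface, if the arm or the gripper's body presses on something with over 40 N, if the wrist force passes 120 N, or if a joint passes its speed limit or range.

### The arm

A 6-joint arm with a two-finger parallel gripper is mounted at the origin on the work surface. World frame = base frame: x ahead of the robot, y to its left, z up, the work surface at z = 0. Lengths are in m, angles in rad, forces in N, time in s.
With the tool pointing down it reaches from about 0.25 to 0.775 m from the base axis. Payload 4 kg.
Tool frame: the origin (TCP) lies midway between the tips of the shut fingers; the grasp point (between the pads) lies 19 mm behind it; z points along the fingers, x is the direction in which the jaws open and shut, and the axes are right-handed (so a half turn about z gives the same grasp; the last joint's range is limited). The gripper opens to 94 mm and grips with 3 to 60 N. Pads are 16 mm wide; open, the fingers measure 119 mm over their backs; the gripper's body (75 mm by 177 mm) begins 78 mm behind the grasp point.
Start: joints at [1.096, 0.087, 1.371, -0, 1.684, -0.103], TCP at [0.2, 0.512, 0.206] pointing down, gripper open.
Joint ranges: [-3.1, 3.1], [-0.76, 2.03], [0.27, 2.55], [-1.08, 4.22], [0.17, 2.65], [-2.57, 2.57]. Speed limits (rad/s): [2.79, 2.79, 3.14, 3.14, 3.14, 3.14].

### API

Orientations are given as [roll, pitch, yaw] about the fixed x, y, z axes, in that order (R = Rz(yaw) Ry(pitch) Rx(roll)).
In Python, from bench import robot gives the robot as it stands.
- The arm moves only by the shell command python3 -m handwheel 'ROWS'. ROWS is a JSON object of lists of equal length, an entry for each row: "delta_pos": the shift along the tool's x, y, z in mm, a list of three; "rotation": the turn, a rotation vector about the tool's x, y, z in rad, a list of three; "claw": the closure, from -1 (fully open) to 1 (shut). In form: {"delta_pos": [[tx, ty, tz], ...], "rotation": [[wx, wy, wz], ...], "claw": [claw, ...]}. A call has exactly 8 rows; each row shifts and turns the commanded pose from where the row before left it, along the tool's axes as they then stand; what a row does not reach is not made up. A row lasts 1/8 s, in which the tool goes at most 62.5 mm and 10.7 degrees, less where a joint would pass 70% of its speed; a pose out of reach is approached as far as the arm can. A call with a gripper value outside its range is refused whole. The fingers move at their own pace and stop on an object; the grip force is fixed at half the most. Time passes only in rows, so rows that do not move let the fingers close, or fill a call up. It gives the time, the measured TCP pose, the force and the opening at its end, in the units of the state.
- robot.get_obs(): the state, without advancing time (a new reading comes with each control period).
- robot.snapshot(name): name is "scene" or "top"; returns a dict with "color" (480x640x3 uint8, red, green, blue), "intrinsics" (3x3 intrinsics, pixels), "eye" and "rotation" of the camera in the world. Camera axes: x right, y down, z forward; pixel columns grow to the right and rows downward; lengths in m; the calibration is good to about 2 mm. A picture is of the moment at which its call begins. There is no depth.
- robot.close_job(): hands the job in, once; it reports no verdict.
The state is a dict: "time": time; "joint_positions": joint angles; "qvel": joint speeds; "joint_torque": joint torques, N m; "tool_pos": TCP position; "ee_rot": TCP orientation; "wrist_force": force on the tool from outside, world axes, zero at the start; "wrist_torque": the same for the moment, N m; "width": finger opening in m.
Only numpy, scipy, OpenCV 4.12 (cv2) and the standard library are available. Lean on these libraries where they do the work, as an engineer would, in place of code of your own. Each camera call takes 0.05 s, during which the arm holds its last target.

## Working session

There is one attempt and no reset: what is moved stays moved. The work goes in short steps, Python scripts to look and compute and a shell command to move; the robot and the scene stay as the last step left them, time stands still between calls to the robot, and variables do not carry over. Pictures are saved under pics/ and viewed, and the job is handed in when it is done.

```bash
ls -la; mkdir -p pics; python3 - <<'E'
from bench import robot
import cv2,numpy as np
print({k:np.round(v,4).tolist() for k,v in robot.get_obs().items()})
for n in("scene","top"):
    s=robot.snapshot(n); cv2.imwrite(f"pics/{n}0.png",s["color"][:,:,::-1])
    print(n,s["intrinsics"],s["eye"],s["rotation"])
E
```

```text
total 12
drwxr-xr-x  3 agent agent 4096 Dec  7 06:18 .
drwxr-xr-x 23 root  root  4096 Dec  7 06:18 ..
drwxr-xr-x  2 agent agent 4096 Dec  7 06:18 pics
{'time': 0.0, 'joint_positions': [1.0959, 0.088, 1.3723, -0.0, 1.6836, -0.1031], 'qvel': [0.001, -0.0028, -0.0011, 0.0011, 0.001, 0.0003], 'joint_torque': [-0.0, -34.0177, -30.2427, 0.0719, 0.0329, -0.0002], 'tool_pos': [0.1996, 0.5119, 0.2043], 'ee_rot': [-3.1414, 0.0022, 1.199], 'wrist_force': [-0.0754, -0.0638, -0.2463], 'wrist_torque': [-0.0282, 0.0214, -0.0266], 'width': 0.0938}
scene [[525.80744572   0.         320.95959283]
 [  0.         525.80744572 238.58223   ]
 [  0.           0.           1.        ]] [1.44358151 0.63029669 1.00875563] [-2.23777526 -0.01988833  2.16613084]
top [[568.30721091   0.         321.08497122]
 [  0.         568.30721091 243.60319009]
 [  0.           0.           1.        ]] [0.25620372 0.06103506 1.80893007] [-3.0006232  -0.01845475 -1.59470953]
```

View pics/scene0.png

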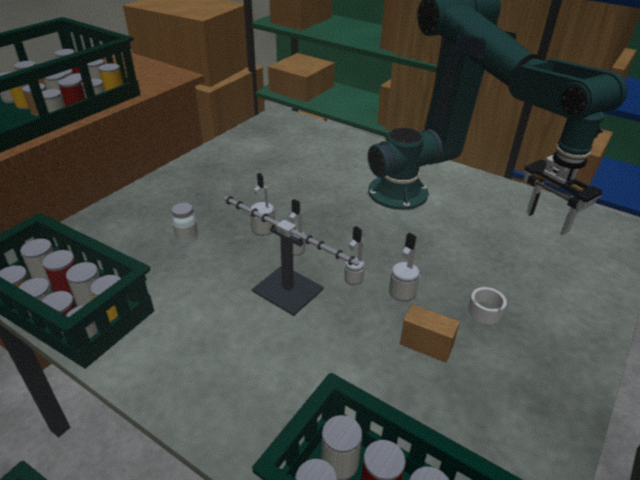

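View pics/top0.png

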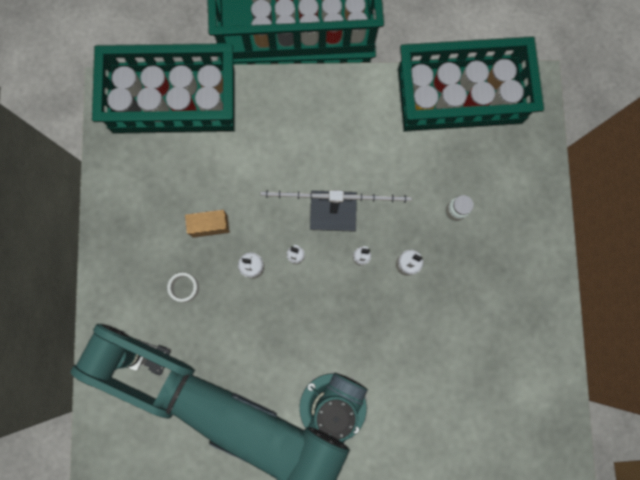

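```bash
cat > h.py <<'E'
from bench import robot
import cv2,numpy as np
from scipy.spatial.transform import Rotation as R
def snap(n,fn=None):
    s=robot.snapshot(n); 
    if fn: cv2.imwrite(fn,s["color"][:,:,::-1])
    return s
def Rm(s):
    r=np.array(s["rotation"]); return R.from_euler('xyz',r).as_matrix() if r.ndim==1 else r
def proj(s,P):
    P=np.atleast_2d(P); c=(P-np.array(s["eye"]))@Rm(s)
    return (c[:,:2]/c[:,2:])@np.diag([s["intrinsics"][0,0]]*2)+s["intrinsics"][:2,2]
def ray(s,uv,z):
    K=s["intrinsics"]; d=Rm(s)@np.array([(uv[0]-K[0,2])/K[0,0],(uv[1]-K[1,2])/K[1,1],1])
    e=np.array(s["eye"]); return e+d*(z-e[2])/d[2]
def crop(img,x0,y0,w,h,f,fn):
    c=cv2.resize(img[y0:y0+h,x0:x0+w,::-1],None,fx=f,fy=f,interpolation=cv2.INTER_CUBIC)
    c=cv2.convertScaleAbs(c,alpha=1.4,beta=10)
    cv2.imwrite(fn,c)
E
python3 - <<'E'
from h import *
np.set_printoptions(precision=4,suppress=True)
import pickle
t=snap("top");s=snap("scene"); pickle.dump((t,s),open("s0.pkl","wb"))
print(Rm(t),Rm(s)); print(proj(t,[[0,0,0]]),proj(s,[[0,0,0],[.1996,.5119,.2043]]))
crop(t["color"],230,180,200,110,4,"pics/t1.png")
crop(s["color"],220,165,220,150,3.6,"pics/s1.png")
E
```

```text
[[-0.0239 -0.9899  0.14  ]
 [-0.9995  0.0211 -0.0216]
 [ 0.0185 -0.1405 -0.9899]] [[-0.5607  0.5034 -0.6574]
 [ 0.8278  0.3598 -0.4304]
 [ 0.0199 -0.7855 -0.6185]]
[[332.0072 407.493 ]] [[397.2431 192.6424]
 [545.4942 224.3714]]
```

View pics/t1.png

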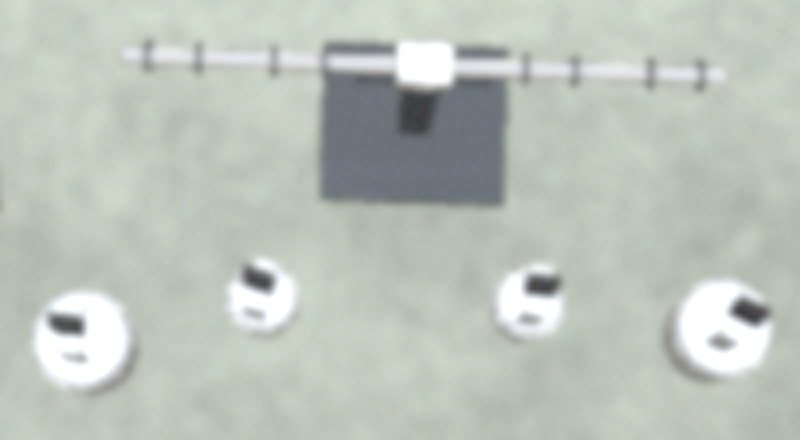

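View pics/s1.png

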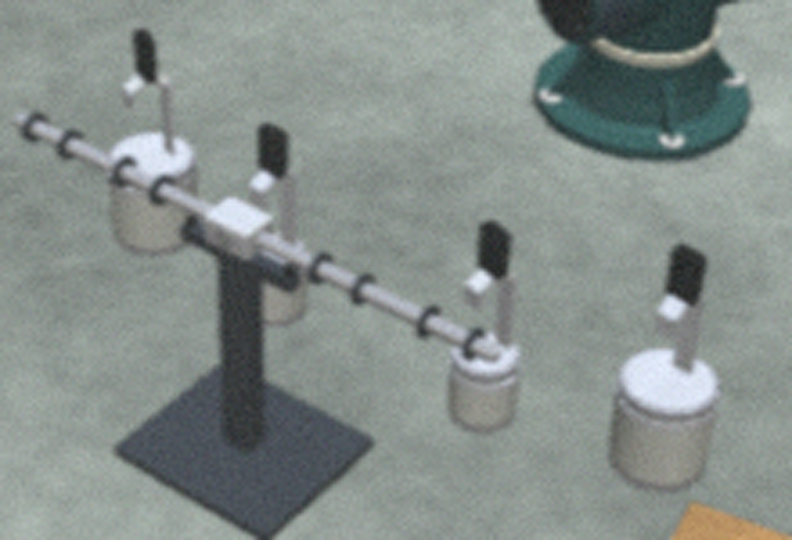

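```bash
cat > fit.py <<'E'
from h import *
from scipy.optimize import minimize
def hull(s,x,y,yaw,z0,z1,hx=.006,hy=.012):
    c,n=np.cos(yaw),np.sin(yaw)
    P=[[x+c*a-n*b,y+n*a+c*b,z] for a in(-hx,hx) for b in(-hy,hy) for z in(z0,z1)]
    return cv2.convexHull(proj(s,P).astype(np.float32))[:,0]
def render(s,poly,x0,y0,w,h,f=8,sig=.8):
    m=np.zeros((h*f,w*f),np.uint8)
    cv2.fillConvexPoly(m,np.round(((poly-[x0,y0])+.5)*f*16).astype(np.int32),255,shift=4)
    m=cv2.resize(m.astype(np.float32)/255,(w,h),interpolation=cv2.INTER_AREA)
    return cv2.GaussianBlur(m,(0,0),sig)
def fitgrip(views,p0,zc,pad=7):
    items=[]
    for s in views:
        c=hull(s,*p0,zc-.024,zc+.016); x0,y0=np.floor(c.min(0)).astype(int)-pad; w,h=np.ceil(c.max(0)-c.min(0)).astype(int)+2*pad
        g=cv2.cvtColor(s["color"],cv2.COLOR_RGB2GRAY)[y0:y0+h,x0:x0+w].astype(np.float32)
        items.append((s,x0,y0,w,h,np.clip((85-g)/(85-g.min()),0,1)))
    def cost(p):
        return sum(((render(s,hull(s,*p,zc-.024,zc+.016),x0,y0,w,h)-d)**2).sum() for s,x0,y0,w,h,d in items)
    best=None
    for yw in np.arange(-.6,.61,.2):
        r=minimize(cost,[p0[0],p0[1],yw],method="Nelder-Mead",options=dict(initial_simplex=np.array([[p0[0],p0[1],yw],[p0[0]+.006,p0[1],yw],[p0[0],p0[1]+.006,yw],[p0[0],p0[1],yw+.15]]),xatol=1e-4,fatol=1e-3))
        if best is None or r.fun<best.fun: best=r
    return best
E
python3 - <<'E'
from fit import *
import pickle
t,s=pickle.load(open("s0.pkl","rb"))
G={'large_L':((66,324),.184,(684,275),1),'small_L':((259,278),.164,(494,250),0),'small_R':((543,284),.164,(272,150),0),'large_R':((748,311),.184,(145,55),1)}
for k,(uv,z,us,_) in G.items():
    p=ray(t,(uv[0]/4+230,uv[1]/4+180),z); q=ray(s,(us[0]/3.6+220,us[1]/3.6+165),z)
    out=[]
    for v in([t,s],[t],[s]):
        r=fitgrip(v,(*p[:2],0),z); out.append((np.round(r.x,4),round(r.fun,2)))
    print(k,p[:2].round(3),q[:2].round(3),out)
lid={'large_L':(82,336,.08),'small_L':(262,293,.06),'small_R':(529,298,.06),'large_R':(724,324,.08)}
for k,(a,b,z) in lid.items(): print('lid',k,ray(t,(a/4+230-.4,b/4+180-.4),z)[:2].round(4))
# bar
for n,a,b in(('endL',124,53),('endR',726,75),('cLO',149,55),('cRO',700,74),('cLi',274,61),('cRi',526,67)):
  print(n,ray(t,(a/4+230-.4,b/4+180-.4),.215)[:2].round(4))
for n,a,b in(('endL',497,350),('endR',18,119)):
  print(n,ray(s,(a/3.6+220-.4,b/3.6+165-.4),.215)[:2].round(4))
for a,b in((324,42),(507,48),(504,205),(320,199)): print('foot',ray(t,(a/4+230-.4,b/4+180-.4),.012)[:2].round(4))
E
```

```text
large_L [0.44  0.241] [0.445 0.246] [(array([ 0.4401,  0.244 , -0.6326]), np.float64(32.21)), (array([ 0.4417,  0.2426, -0.7838]), np.float64(17.92)), (array([ 0.4379,  0.2436, -0.5494]), np.float64(10.5))]
small_L [0.473 0.102] [0.476 0.11 ] [(array([ 0.4713,  0.1062, -0.6728]), np.float64(30.27)), (array([ 0.4734,  0.1048, -1.3203]), np.float64(18.43)), (array([ 0.4697,  0.1053, -0.6521]), np.float64(7.94))]
small_R [ 0.464 -0.105] [ 0.467 -0.097] [(array([ 0.4629, -0.1012, -0.5023]), np.float64(29.43)), (array([ 0.465 , -0.1037,  0.7567]), np.float64(18.54)), (array([ 0.4617, -0.1018, -0.5243]), np.float64(6.28))]
large_R [ 0.439 -0.25 ] [ 0.441 -0.244] [(array([ 0.4385, -0.2489, -0.8055]), np.float64(32.32)), (array([ 0.4392, -0.2499,  0.5101]), np.float64(19.81)), (array([ 0.436 , -0.2506, -0.7656]), np.float64(5.4))]
lid large_L [0.4438 0.2413]
lid small_L [0.4764 0.104 ]
lid small_R [ 0.468  -0.1029]
lid large_R [ 0.4422 -0.2502]
endL [0.6321 0.1959]
endR [ 0.6075 -0.2356]
cLO [0.6303 0.1781]
cRO [ 0.6086 -0.2169]
cLi [0.6242 0.0887]
cRi [ 0.6162 -0.0919]
endL [0.6225 0.1959]
endR [ 0.6033 -0.233 ]
foot [0.6859 0.0515]
foot [ 0.6781 -0.0965]
foot [ 0.5493 -0.0899]
foot [0.5573 0.0575]
```

```bash
python3 - <<'E'
from fit import *
import pickle
t,s=pickle.load(open("s0.pkl","rb"))
np.set_printoptions(linewidth=220)
gt=cv2.cvtColor(t["color"],cv2.COLOR_RGB2GRAY);gs=cv2.cvtColor(s["color"],cv2.COLOR_RGB2GRAY)
print(gt[252:274,238:262]); print(gt[245:266,408:424]);print(gs[228:262,400:420])
E
```

```text
[[126 127 128 130 129 129 129 131 135 137 142 144 146 146 144 143 141 138 133 129 127 127 127 128]
 [126 127 128 129 130 131 135 141 151 157 160 163 164 163 161 160 158 152 143 136 130 127 129 128]
 [126 128 128 130 134 140 149 159 169 176 179 179 180 179 178 177 173 167 158 149 139 133 131 129]
 [125 127 129 133 144 157 166 175 181 186 188 187 185 184 184 186 185 180 171 163 154 145 137 131]
 [123 126 132 140 153 166 177 183 185 189 188 187 181 177 181 187 190 188 183 175 166 158 147 137]
 [124 128 136 143 145 155 164 168 170 173 176 176 172 170 180 189 193 191 190 183 174 164 153 140]
 [126 132 141 136 121 116 121 124 127 133 141 148 155 167 182 190 193 192 191 189 181 169 153 138]
 [131 143 151 138 104  79  73  75  79  87  94 105 127 157 181 191 194 192 192 189 186 175 157 141]
 [138 153 162 143 103  66  55  55  57  58  60  69  99 145 179 192 193 193 193 192 188 181 165 146]
 [142 159 169 155 119  79  59  52  51  51  48  54  89 140 178 192 193 193 192 192 190 183 171 153]
 [144 164 177 173 149 116  90  72  64  62  60  61  94 144 179 192 195 193 192 191 191 186 174 157]
 [145 168 1
[... 4609 characters left out ...]
81  87  84  89  94  94  94  95  94]
 [ 94  96  88  85  86  90  91  93  95  84  83  85  77  80  88  92  93  94  95  96]
 [ 97  95  87  84  82  77  80  82  86  86  82  83  82  84  89  94  95  96  94  99]
 [ 96  94  84  85  87  81  86  83  88  86  86  84  83  81  89  89  94  95  94  93]
 [ 96  90  89  91  85  88  81  85  84  86  85  86  84  86  89  95  97  94  93  94]
 [ 96  93 100  92  93  83  88  86  86  83  85  85  82  82  93  91  93  92  91  94]
 [ 97  97  96 101  94  97  92  91  90  84  78  82  84  85  96  91  96  92  93  92]
 [ 96  96 100 101  99 101  98  91  82  87  82  87  81  89  93  96  93  95  98  94]
 [106 103 110 109 112 110 100  96  87  84  79  84  87  88 101  96  98  99  98 100]]
```

```bash
cat > fit2.py <<'E'
from fit import *
th=np.linspace(0,2*np.pi,40)
def circ(x,y,r,z): return np.c_[x+r*np.cos(th),y+r*np.sin(th),0*th+z]
def comp(s,p,big,cols,win,sig,lidoff=0):
    x0,y0,w,h=win; x,y,yaw=p; r,H,zc=(.037,.08,.184) if big else (.0265,.06,.164)
    m=lambda poly:render(s,poly.astype(np.float32),x0,y0,w,h,sig=.01)
    bg,side,lid,grip=cols
    im=np.full((h,w),bg,np.float32)
    def over(im,poly,c):
        a=m(poly); return im*(1-a)+c*a
    ch=lambda P: cv2.convexHull(proj(s,P).astype(np.float32))[:,0]
    im=over(im,ch(np.r_[circ(x,y,r,0),circ(x,y,r,H)]),side)
    im=over(im,ch(circ(x,y,r,H)),lid)
    c,n=np.cos(yaw),np.sin(yaw)
    def box(a0,a1,b0,b1,z0,z1):
        return ch(np.array([[x+c*a-n*b,y+n*a+c*b,z] for a in(a0,a1) for b in(b0,b1) for z in(z0,z1)]))
    im=over(im,box(-.006,.006,-.012,.012,zc-.024,zc+.016),grip)
    return cv2.GaussianBlur(im,(0,0),sig)
def fit_top(s,p0,big):
    c=proj(s,[[p0[0],p0[1],.1]])[0].astype(int); win=(c[0]-24,c[1]-24,48,48)
    g=cv2.cvtColor(s["color"],cv2.COLOR_RGB2GRAY)[win[1]:win[1]+48,win[0]:win[0]+48].astype(np.float32)
    f=lambda q:(np.abs(comp(s,q[:3],big,(127,105,192,38),win,1.25)-g)).mean()
    best=None
    for yw in(-.5,-.25,0,.25,.5):
        r=minimize(f,[p0[0],p0[1],yw],method="Nelder-Mead",options=dict(initial_simplex=np.array([[p0[0],p0[1],yw],[p0[0]+.006,p0[1],yw],[p0[0],p0[1]+.006,yw],[p0[0],p0[1],yw+.15]]),xatol=1e-4,fatol=1e-3))
        if best is None or r.fun<best.fun: best=r
    return best.x,best.fun,g,comp(s,best.x[:3],big,(127,105,192,38),win,1.25)
def fit_scene(s,p0,big):
    zc=.184 if big else .164
    c=hull(s,*p0,zc-.024,zc+.016); x0,y0=np.floor(c.min(0)).astype(int)-6; w,h=np.ceil(c.max(0)-c.min(0)).astype(int)+12
    g=cv2.cvtColor(s["color"],cv2.COLOR_RGB2GRAY)[y0:y0+h,x0:x0+w].astype(np.float32); d=np.clip((98-g)/72,0,1)
    f=lambda p:np.abs(render(s,hull(s,*p,zc-.024,zc+.016),x0,y0,w,h)-d).mean()
    best=None
    for yw in(-.5,-.25,0,.25,.5):
        r=minimize(f,[p0[0],p0[1],yw],method="Nelder-Mead",options=dict(initial_simplex=np.array([[p0[0],p0[1],yw],[p0[0]+.006,p0[1],yw],[p0[0],p0[1]+.006,yw],[p0[0],p0[1],yw+.15]]),xatol=1e-4,fatol=1e-4))
        if best is None or r.fun<best.fun: best=r
    return best.x,best.fun
E
python3 - <<'E'
from fit2 import *
import pickle
t,s=pickle.load(open("s0.pkl","rb"))
ims=[]
for k,p,b in(('lL',(.442,.243),1),('sL',(.474,.105),0),('sR',(.465,-.103),0),('lR',(.44,-.25),1)):
    x,f,g,m=fit_top(t,p,b); ims.append(np.vstack([g,m])); xs,fs=fit_scene(s,(*p,0),b)
    print(k,x.round(4),round(f,2),'scene',xs.round(4),round(fs,3))
cv2.imwrite("pics/fit.png",cv2.resize(np.hstack(ims),None,fx=4,fy=4))
E
```

```text
lL [ 0.4426  0.2433 -0.3429] 4.88 scene [ 0.4394  0.2441 -0.3843] 0.049
sL [ 0.4754  0.1049 -0.4423] 7.7 scene [ 0.4711  0.1059 -0.5344] 0.048
sR [ 0.4661 -0.1043 -0.0228] 5.98 scene [ 0.4623 -0.1016 -0.4122] 0.042
lR [ 0.4406 -0.2518 -0.3268] 5.14 scene [ 0.4366 -0.2502 -0.686 ] 0.037[ WARN:0@14.569] global loadsave.cpp:1063 imwrite_ Unsupported depth image for selected encoder is fallbacked to CV_8U.
```

View pics/fit.png

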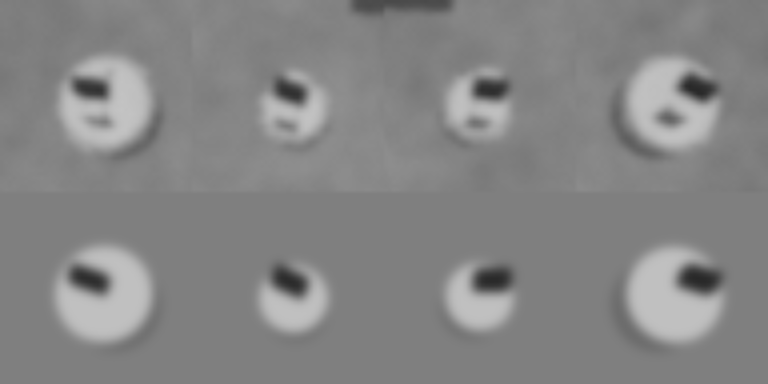

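```bash
python3 - <<'E'
from fit2 import *
import pickle
t,s=pickle.load(open("s0.pkl","rb"))
crop(s["color"],225,165,100,75,8,"pics/s2.png")
crop(s["color"],335,215,100,75,8,"pics/s3.png")
for k,uv,g,z in(('lL',(672,307),(.4394,.2441),.142),('sL',(481,289),(.4711,.1059),.122),('sR',(262,182),(.4623,-.1016),.122),('lR',(131,90),(.4366,-.2502),.142)):
  for dz in(-.004,0,.004):
    p=ray(s,(uv[0]/3.6+219.6,uv[1]/3.6+164.6),z+dz)[:2]-g; print(k,p.round(4),np.arctan2(p[1],p[0]).round(3),end=' ')
  print()
for k,uv,c,z in(('lL',(97,121),(105,103),.08),('sL',(286,125),(294,105),.06),('sR',(478,123),(480,105),.06),('lR',(668,117),(670,103),.08)): pass
E
```

```text
lL [-0.0118 -0.011 ] -2.389 lL [-0.0071 -0.0092] -2.229 lL [-0.0025 -0.0074] -1.893 
sL [-0.0023 -0.0091] -1.817 sL [ 0.0021 -0.0067] -1.269 sL [ 0.0065 -0.0043] -0.588 
sR [-0.0082 -0.017 ] -2.022 sR [-0.0038 -0.0136] -1.841 sR [ 0.0007 -0.0102] -1.505 
lR [-0.0025 -0.0196] -1.698 lR [ 0.0021 -0.0155] -1.433 lR [ 0.0068 -0.0113] -1.032
```

View pics/s2.png

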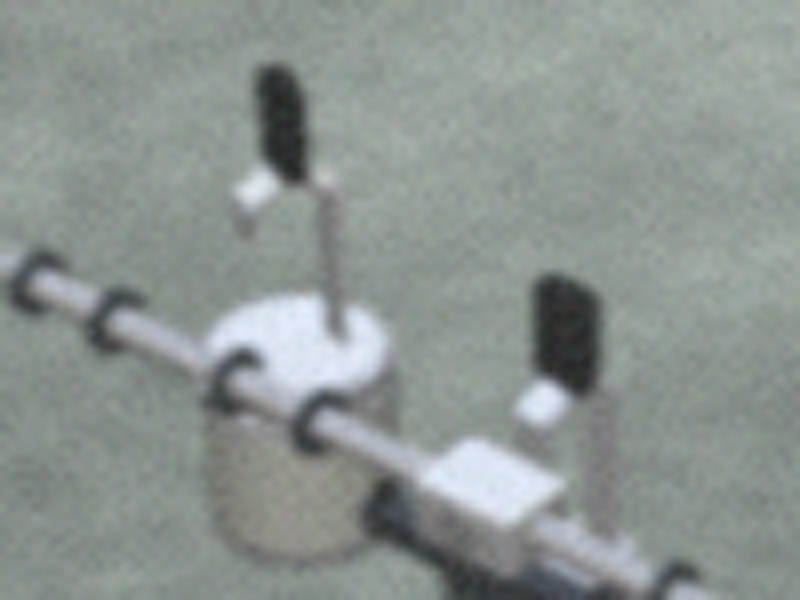

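View pics/s3.png

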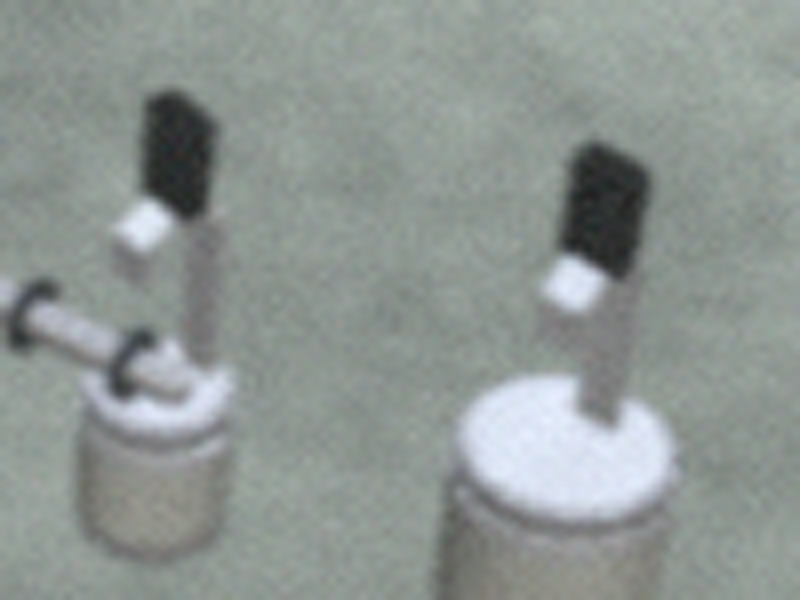

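```bash
python3 - <<'E'
from fit2 import *
import pickle
t,s=pickle.load(open("s0.pkl","rb"))
sc=lambda u,o:(u[0]/8+o[0]-.44,u[1]/8+o[1]-.44)
A=(225,165);B=(335,215)
for k,g,foot,roof,o,big in(('lL',(.4394,.2441),(601,414),(573,283),B,1),('sL',(.4711,.1059),(200,365),(145,225),B,0),('sR',(.4623,-.1016),(598,535),(543,403),A,0),('lR',(.4366,-.2502),(337,333),(256,190),A,1)):
  H=.08 if big else .06; zr=.159 if big else .139
  p=np.array(g)-ray(s,sc(foot,o),H)[:2]; q=ray(s,sc(roof,o),zr)[:2]-g
  print(k,'foot',p.round(4),np.arctan2(p[1],p[0]).round(3),'roof',q.round(4),np.arctan2(q[1],q[0]).round(3))
E
```

```text
lL foot [ 0.0221 -0.0018] -0.08 roof [ 0.013  -0.0015] -0.117
sL foot [ 0.0181 -0.0059] -0.315 roof [ 0.0136 -0.0025] -0.182
sR foot [ 0.0182 -0.0002] -0.01 roof [0.0142 0.0002] 0.013
lR foot [ 0.0166 -0.0071] -0.404 roof [ 0.0155 -0.001 ] -0.065
```

```bash
cat > fit3.py <<'E'
from fit2 import *
def parts(p,big):
    x,y,yaw=p; r,H=(.037,.08) if big else (.0265,.06); h=.151 if big else .131
    c,n=np.cos(yaw),np.sin(yaw)
    W=lambda L:np.array([[x+c*a-n*b,y+n*a+c*b,z] for a,b,z in L])
    def pr(xz): return W([(a,b,z) for a,z in xz for b in(-.008,.008)])
    bx=lambda a0,a1,z0,z1:[(a0,z0),(a1,z0),(a0,z1),(a1,z1)]
    return [np.r_[circ(x,y,r,0),circ(x,y,r,H)],circ(x,y,r,H),
      pr(bx(-.0185,-.0145,H,h-.006)),
      pr([(-.0185,h-.006),(-.0145,h-.006),(0,h+.009),(0,h+.014)]),
      pr(bx(.0145,.0185,h-.016,h-.006)),
      pr([(.0185,h-.006),(.0145,h-.006),(0,h+.009),(0,h+.014)]),
      W([(a,b,z) for a in(-.006,.006) for b in(-.012,.012) for z in(h+.009,h+.049)])]
def alphas(s,p,big,win,sig):
    x0,y0,w,h=win; T=np.ones((h,w),np.float32); A=[]
    for P in parts(p,big)[::-1]:
        m=render(s,cv2.convexHull(proj(s,P).astype(np.float32))[:,0],x0,y0,w,h,sig=.01)
        A.append(T*m); T=T*(1-m)
    A.append(T); return np.array([cv2.GaussianBlur(a,(0,0),sig) for a in A])
def job(s,p0,big,bar,sig):
    P=np.vstack(parts((*p0,0),big)); uv=proj(s,P); x0,y0=np.floor(uv.min(0)).astype(int)-6; w,h=np.ceil(uv.max(0)-uv.min(0)).astype(int)+12
    g=cv2.cvtColor(s["color"],cv2.COLOR_RGB2GRAY)[y0:y0+h,x0:x0+w].astype(np.float64)
    W=np.ones((h,w),np.float64)
    if bar:
        q=proj(s,bar)-[x0,y0]; m=np.zeros((h,w),np.uint8); cv2.line(m,*[tuple(map(int,np.round(v))) for v in q],255,17); W[m>0]=0
    return (s,(x0,y0,w,h),g,W,sig)
def cost(jb,p,big,full=False):
    s,win,g,W,sig=jb; A=alphas(s,p,big,win,sig).astype(np.float64); M=A.reshape(len(A),-1).T; k=W.ravel()
    sol=np.linalg.lstsq((M*k[:,None]).T@(M*k[:,None])+np.eye(len(A))*.3,(M*k[:,None]).T@(k*g.ravel())+.3*100,rcond=None)[0]
    res=(M@sol-g.ravel())*k
    return ((M@sol).reshape(g.shape),sol) if full else (res**2).sum()/k.sum()
def fit(jobs,p0,big):
    n=len(jobs)
    def f(q): return sum(cost(j,(q[2*i],q[2*i+1],q[-1]),big) for i,j in enumerate(jobs))
    best=None
    for yw in(-.45,-.15,.15,.45):
        b=np.array(list(p0)*n+[yw]); S=np.vstack([b]+[b+np.eye(len(b))[i]*(.004 if i<2*n else .15) for i in range(len(b))])
        r=minimize(f,b,method="Nelder-Mead",options=dict(initial_simplex=S,xatol=1e-4,fatol=1e-2,maxfev=500))
        if best is None or r.fun<best.fun: best=r
    return best
E
python3 - <<'E'
from fit3 import *
import pickle
t,s=pickle.load(open("s0.pkl","rb"))
bar=[[.6225,.196,.215],[.6033,-.233,.215]]
for k,p,b in(('lL',(.441,.243),1),('sL',(.473,.105),0),('sR',(.464,-.103),0),('lR',(.438,-.25),1)):
    jt=job(t,p,b,None,1.2); js=job(s,p,b,bar if k!='lL' else None,.8)
    r=fit([jt,js],p,b); q=r.x
    rt=fit([jt],p,b); rs=fit([js],p,b)
    print(k,q.round(4),round(r.fun,1),'top',rt.x.round(4),round(rt.fun,1),'sc',rs.x.round(4),round(rs.fun,1))
    for n,j,pp in(('t',jt,q[[0,1,4]]),('s',js,q[2:])):
        im,sol=cost(j,pp,b,True); print(n,sol.round(0)); cv2.imwrite(f"pics/f_{k}_{n}.png",cv2.resize(np.hstack([j[2],im]).astype(np.uint8),None,fx=5,fy=5))
E
```

```text
lL [ 0.4422  0.2424  0.4364  0.2428 -0.1973] 77.2 top [ 0.4422  0.2425 -0.1934] 25.6 sc [ 0.4364  0.2426 -0.212 ] 51.3
t [ 62. 203.  94. 196.  90. 190.  89. 130.]
s [ 32. 140.  68.  86.  82. 151.  85.  98.]
sL [ 0.4745  0.1048  0.4684  0.1042 -0.4059] 68.4 top [ 0.4745  0.1049 -0.3768] 21.7 sc [ 0.4681  0.1043 -0.4774] 44.6
t [ 57. 216. 102. 198.  85. 189. 106. 136.]
s [ 32. 142.  49.  97.  77.  92.  89.  99.]
sR [ 0.4657 -0.1037  0.4612 -0.1043 -0.2276] 556.4 top [ 0.4657 -0.1037 -0.1651] 22.0 sc [ 0.4611 -0.1038 -0.4302] 529.3
t [ 56. 242. 119. 197.  89. 189. 108. 129.]
s [ 37. 144.  24.  85.  84.  74.  62.  87.]
lR [ 0.4406 -0.251   0.4355 -0.2512 -0.5422] 98.3 top [ 0.4406 -0.2509 -0.4595] 31.4 sc [ 0.4358 -0.2511 -0.6577] 62.7
t [ 58. 203. 134. 195.  91. 190.  97. 129.]
s [ 36. 138.  63. 110.  80. 149.  86.  99.]
```

```bash
cat > plan.py <<'E'
from h import *
def st():
    o=robot.get_obs(); p=np.array(o["tool_pos"]); r=R.from_euler('xyz',o["ee_rot"])
    print('t',round(o["time"],2),'p',p.round(4),'rpy',np.round(o["ee_rot"],3),'F',np.round(o["wrist_force"],1),'w',round(o["width"],4),'q',np.round(o["joint_positions"],2)); return p,r
def plan(*wps):
    p,r=st()
    for x,y,z,yaw,n in wps:
        tgt=np.array([x,y,z]); rt=R.from_euler('xyz',[np.pi,0,yaw]); d=(tgt-p)/n; rv=(r.inv()*rt).as_rotvec(); 
        for i in range(n):
            print(np.round(r.inv().apply(d)*1000,1).tolist(),np.round(rv/n,3).tolist()); r=r*R.from_rotvec(rv/n)
        p=tgt;print('--')
E
python3 -c "
from plan import *
plan((.4393,.2425,.26,-.2,8))"
```

```text
t 0.2 p [0.1997 0.5121 0.2048] rpy [-3.141e+00  1.000e-03  1.199e+00] F [-0.3 -0.5 -0.6] w 0.0939 q [ 1.1   0.09  1.37 -0.    1.68 -0.1 ]
[-20.5, 40.2, -6.9] [0.0, 0.0, 0.175]
[-13.2, 43.1, -6.9] [0.0, 0.0, 0.175]
[-5.5, 44.8, -6.9] [0.0, 0.0, 0.175]
[2.3, 45.0, -6.9] [0.0, 0.0, 0.175]
[10.1, 43.9, -6.9] [0.0, 0.0, 0.175]
[17.6, 41.5, -6.9] [0.0, 0.0, 0.175]
[24.6, 37.8, -6.9] [0.0, 0.0, 0.175]
[30.8, 32.9, -6.9] [0.0, 0.0, 0.175]
--
```

```bash
python3 -m handwheel '{"delta_pos": [[-20.5,40,-7],[-13,43,-7],[-5.5,45,-7],[2.3,45,-7],[10,44,-7],[17.6,41.5,-7],[24.6,38,-7],[31,33,-7]], "rotation": [[0,0,0.175],[0,0,0.175],[0,0,0.175],[0,0,0.175],[0,0,0.175],[0,0,0.175],[0,0,0.175],[0,0,0.175]], "claw": [-1,-1,-1,-1,-1,-1,-1,-1]}'
python3 - <<'E'
from plan import *
st()
t=snap("top");s=snap("scene")
p,r=st()
for n,im in(('top',t),('scene',s)):
    uv=proj(im,p)[0]; print(n,uv.round(1))
crop(t["color"],200,200,100,75,8,"pics/t4.png")
crop(s["color"],365,200,80,75,8,"pics/s4.png")
E
```

```text
time: 1.2
tool_pos: [0.4402, 0.2412, 0.2615]
ee_rot: [-3.142, 0.0, -0.207]
wrist_force: [0.8, 0.3, -1.4]
width: 0.0939
t 1.2 p [0.4402 0.2412 0.2615] rpy [-3.142  0.    -0.207] F [ 0.8  0.3 -1.4] w 0.0939 q [ 0.39 -0.02  1.38  0.    1.79  0.59]
t 1.3 p [0.4419 0.2396 0.2617] rpy [ 3.141e+00 -2.000e-03 -2.080e-01] F [-0.5  0.2  0.6] w 0.0939 q [ 0.38 -0.02  1.37 -0.    1.79  0.59]
top [243.8 257.2]
scene [412.1 214.9]
```

View pics/t4.png

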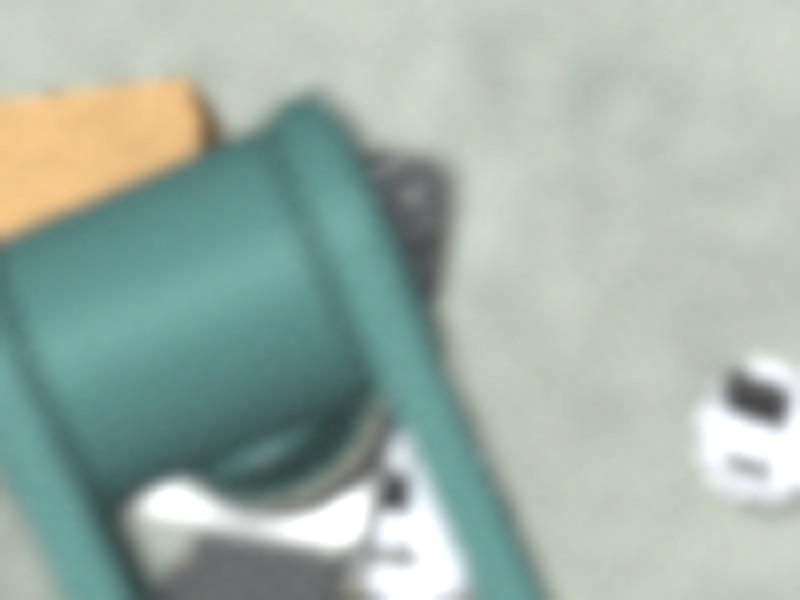

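View pics/s4.png

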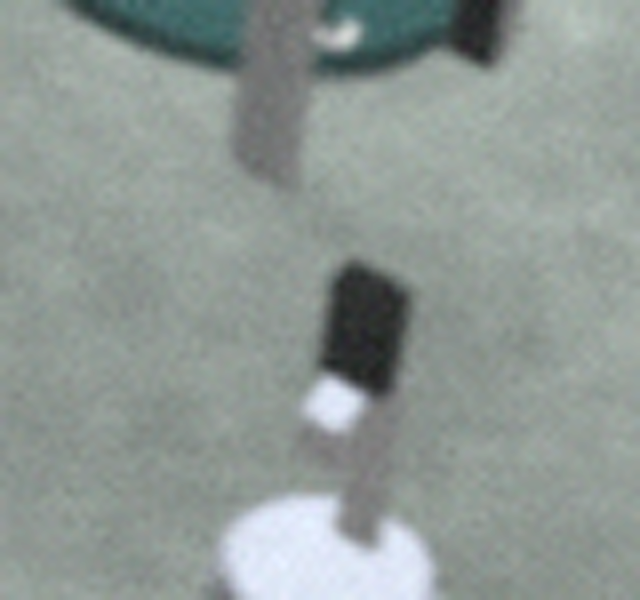

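```bash
python3 - <<'E'
from plan import *
p,r=st()
import pickle
t,s=pickle.load(open("s0.pkl","rb"))
for dx in(.047,.0595,-.047,-.0595):
  for dy in(-.008,.008):
    u=proj(s,p+r.apply([dx,dy,0]))[0]; print(dx,dy,((u-[365,200]+.44)*8).round(0))
plan((.4379,.2425,.167,-.2,8))
E
```

```text
t 1.3 p [0.4419 0.2396 0.2617] rpy [ 3.141e+00 -2.000e-03 -2.080e-01] F [-0.5  0.2  0.6] w 0.0939 q [ 0.38 -0.02  1.37 -0.    1.79  0.59]
0.047 -0.008 [303. 196.]
0.047 0.008 [262. 172.]
0.0595 -0.008 [277. 213.]
0.0595 0.008 [235. 189.]
-0.047 -0.008 [494.  75.]
-0.047 0.008 [453.  53.]
-0.0595 -0.008 [519.  59.]
-0.0595 0.008 [478.  38.]
t 1.3 p [0.4419 0.2396 0.2617] rpy [ 3.141e+00 -2.000e-03 -2.080e-01] F [-0.5  0.2  0.6] w 0.0939 q [ 0.38 -0.02  1.37 -0.    1.79  0.59]
[-0.6, -0.3, 11.8] [0.0, -0.0, -0.001]
[-0.6, -0.3, 11.8] [0.0, -0.0, -0.001]
[-0.6, -0.3, 11.8] [0.0, -0.0, -0.001]
[-0.6, -0.3, 11.8] [0.0, -0.0, -0.001]
[-0.6, -0.3, 11.8] [0.0, -0.0, -0.001]
[-0.6, -0.3, 11.8] [0.0, -0.0, -0.001]
[-0.6, -0.3, 11.8] [0.0, -0.0, -0.001]
[-0.6, -0.3, 11.8] [0.0, -0.0, -0.001]
--
```

```bash
python3 -m handwheel '{"delta_pos": [[-3,-2.3,20],[0,0,25],[0,0,25],[0,0,15],[0,0,9],[0,0,0],[0,0,0],[0,0,0]], "rotation": [[0,0,0],[0,0,0],[0,0,0],[0,0,0],[0,0,0],[0,0,0],[0,0,0],[0,0,0]], "claw": [-1,-1,-1,-1,-1,-1,0.5,1]}'
python3 - <<'E'
from plan import *
s=snap("scene");st()
crop(s["color"],345,180,100,100,6,"pics/s5.png")
E
```

```text
time: 2.3
tool_pos: [0.4375, 0.2455, 0.1685]
ee_rot: [-3.14, -0.002, -0.201]
wrist_force: [-0.2, -0.4, -0.0]
width: 0.0776
t 2.35 p [0.4374 0.2455 0.1684] rpy [-3.141e+00 -1.000e-03 -2.010e-01] F [ 1.   0.6 -0.2] w 0.0731 q [ 0.4  -0.01  1.55  0.    1.61  0.6 ]
```

View pics/s5.png

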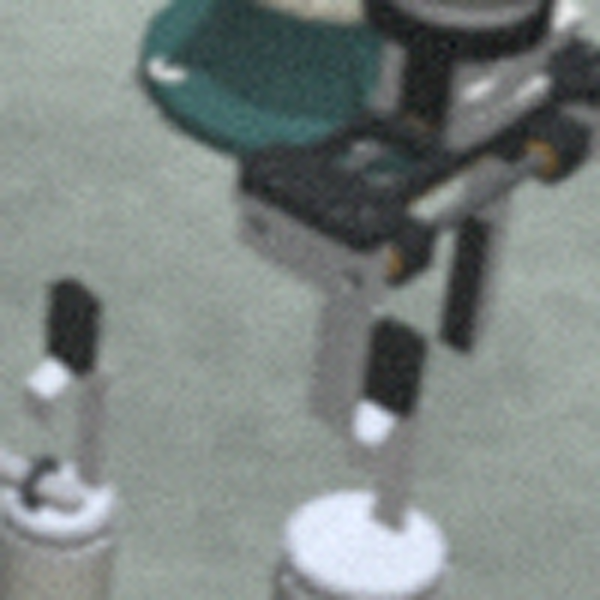

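```bash
python3 -m handwheel '{"delta_pos": [[2.5,2.5,0],[0,0,0],[0,0,0],[0,0,0],[0,0,0],[0,0,0],[0,0,0],[0,0,0]], "rotation": [[0,0,0],[0,0,0],[0,0,0],[0,0,0],[0,0,0],[0,0,0],[0,0,0],[0,0,0]], "claw": [-0.3,0.3,1,1,1,1,1,1]}'
python3 - <<'E'
from plan import *
s=snap("scene");st()
crop(s["color"],345,180,100,100,6,"pics/s6.png")
E
```

```text
time: 3.35
tool_pos: [0.4389, 0.2422, 0.1674]
ee_rot: [3.141, 0.0, -0.201]
wrist_force: [-0.6, 0.2, -1.3]
width: 0.012
t 3.4 p [0.4389 0.2423 0.1674] rpy [ 3.141  0.    -0.201] F [ 0.1 -0.6 -1.1] w 0.0118 q [ 0.39 -0.01  1.55 -0.    1.61  0.59]
```

View pics/s6.png

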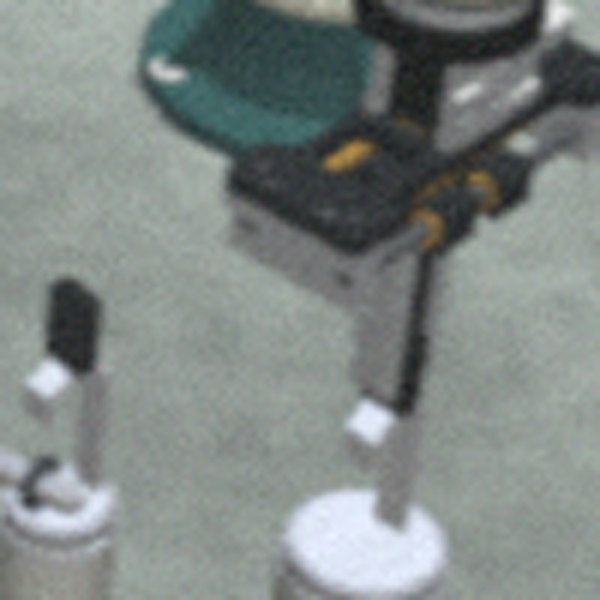

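```bash
python3 -c "
from plan import *
plan((.4389,.2423,.275,-.201,3),(.535,.19,.276,-.201,4),(.546,.0747,.276,-.053,4),(.6211,.0707,.276,-.053,4))"
```

```text
t 3.4 p [0.4389 0.2423 0.1674] rpy [ 3.141  0.    -0.201] F [ 0.1 -0.6 -1.1] w 0.0118 q [ 0.39 -0.01  1.55 -0.    1.61  0.59]
[-0.0, -0.0, -35.9] [0.0, 0.0, -0.0]
[-0.0, -0.0, -35.9] [0.0, 0.0, -0.0]
[-0.0, -0.0, -35.9] [0.0, 0.0, -0.0]
--
[26.2, 8.0, -0.2] [0.0, 0.0, 0.0]
[26.2, 8.0, -0.2] [0.0, 0.0, 0.0]
[26.2, 8.0, -0.2] [0.0, 0.0, 0.0]
[26.2, 8.0, -0.2] [0.0, 0.0, 0.0]
--
[8.4, 27.7, 0.0] [0.0, 0.0, -0.037]
[7.4, 28.0, 0.0] [0.0, 0.0, -0.037]
[6.4, 28.2, 0.0] [0.0, 0.0, -0.037]
[5.3, 28.5, 0.0] [0.0, 0.0, -0.037]
--
[18.8, 0.0, 0.0] [0.0, -0.0, 0.0]
[18.8, 0.0, 0.0] [0.0, -0.0, 0.0]
[18.8, 0.0, 0.0] [0.0, -0.0, 0.0]
[18.8, 0.0, 0.0] [0.0, -0.0, 0.0]
--
```

```bash
python3 -m handwheel '{"delta_pos": [[0,0,-30],[0,0,-42],[0,0,-36],[26,8,0],[26,8,0],[26,8,0],[26,8,0],[8,27,0]], "rotation": [[0,0,0],[0,0,0],[0,0,0],[0,0,0],[0,0,0],[0,0,0],[0,0,0],[0,0,-0.037]], "claw": [1,1,1,1,1,1,1,1]}'
python3 -m handwheel '{"delta_pos": [[7.4,28,0],[6.4,28,0],[5.3,28.5,0],[0,0,0],[0,0,0],[0,0,0],[0,0,0],[0,0,0]], "rotation": [[0,0,-0.037],[0,0,-0.037],[0,0,-0.037],[0,0,0],[0,0,0],[0,0,0],[0,0,0],[0,0,0]], "claw": [1,1,1,1,1,1,1,1]}'
python3 - <<'E'
from plan import *
s=snap("scene");t=snap("top");st()
crop(s["color"],250,140,130,130,5,"pics/s7.png")
crop(t["color"],230,140,200,150,4,"pics/t7.png")
E
```

```text
time: 4.4
tool_pos: [0.5376, 0.162, 0.2729]
ee_rot: [3.141, 0.004, -0.162]
wrist_force: [-0.4, -0.8, -3.5]
width: 0.0118
time: 5.4
tool_pos: [0.5451, 0.0764, 0.2755]
ee_rot: [-3.141, -0.0, -0.052]
wrist_force: [0.2, -1.1, -4.4]
width: 0.0118
t 5.5 p [0.5451 0.0762 0.2755] rpy [-3.142 -0.    -0.053] F [-0.2 -0.6 -4.5] w 0.0117 q [0.04 0.09 1.24 0.   1.82 0.09]
```

View pics/s7.png

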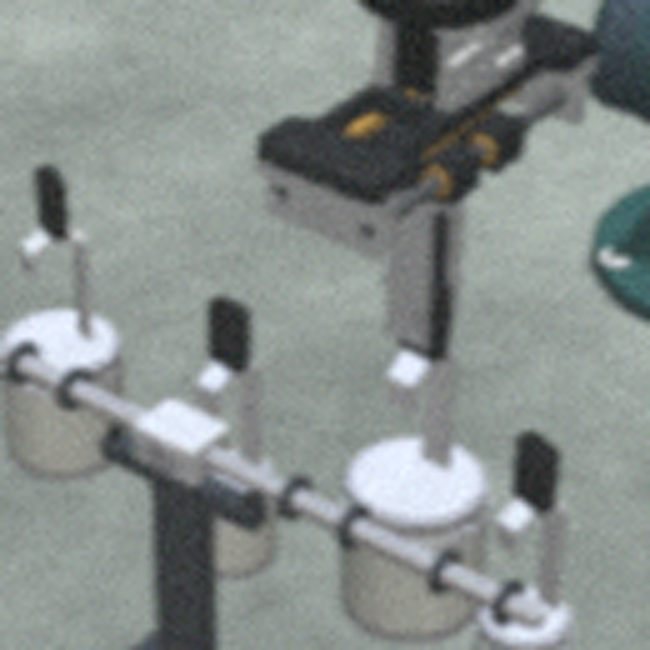

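View pics/t7.png

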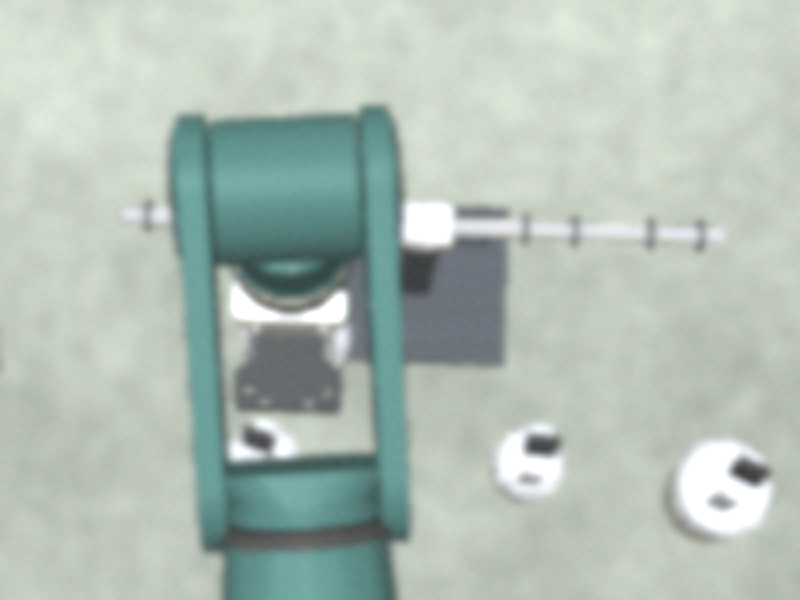

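```bash
python3 - <<'E'
from plan import *
import pickle
t,s=pickle.load(open("s0.pkl","rb"))
px=lambda a,b,x0,y0,f:(a/f+x0-.4,b/f+y0-.4)
C=np.array([.6163,-.0192]);u=np.array([.053,.9986])
for n,d,a,b in(('72',.072,295,496),('108',.108,352,526),('162',.162,446,572),('198',.198,509,601),('-198',-.198,22,362),('-162',-.162,72,388)):
    print(n,ray(s,px(a,b,250,140,5),.215)[:2].round(4),(C+u*d).round(4))
for n,d,a,b in(('-72',-.072,526,228),('-108',-.108,575,230),('-162',-.162,651,233),('-198',-.198,701,234),('198',.198,149,214)):
    print(n,ray(t,px(a,b,230,140,4),.215)[:2].round(4),(C+u*d).round(4))
E
```

```text
72 [0.6181 0.0539] [0.6201 0.0527]
108 [0.6212 0.0896] [0.622  0.0886]
162 [0.624 0.145] [0.6249 0.1426]
198 [0.6247 0.1803] [0.6268 0.1785]
-198 [ 0.6086 -0.1262] [ 0.6058 -0.2169]
-162 [ 0.6115 -0.0907] [ 0.6077 -0.181 ]
-72 [ 0.6155 -0.0919] [ 0.6125 -0.0911]
-108 [ 0.6133 -0.1271] [ 0.6106 -0.127 ]
-162 [ 0.61   -0.1817] [ 0.6077 -0.181 ]
-198 [ 0.6086 -0.2177] [ 0.6058 -0.2169]
198 [0.631  0.1781] [0.6268 0.1785]
```

```bash
python3 -m handwheel '{"delta_pos": [[12,1.5,0],[18,0,0],[18,0,0],[18,0,0],[10,0,0],[0,0,0],[0,0,0],[0,0,0]], "rotation": [[0,0,0],[0,0,0],[0,0,0],[0,0,0],[0,0,0],[0,0,0],[0,0,0],[0,0,0]], "claw": [1,1,1,1,1,1,1,1]}'
python3 - <<'E'
from plan import *
s=snap("scene");st()
crop(s["color"],250,140,130,130,5,"pics/s8.png")
E
```

```text
time: 6.5
tool_pos: [0.6206, 0.0705, 0.2759]
ee_rot: [-3.141, -0.0, -0.053]
wrist_force: [0.6, -0.1, -3.5]
width: 0.0117
t 6.55 p [0.6206 0.0705 0.2759] rpy [-3.141 -0.    -0.053] F [-0.1 -1.  -3.4] w 0.012 q [0.02 0.26 1.04 0.   1.85 0.08]
```

View pics/s8.png

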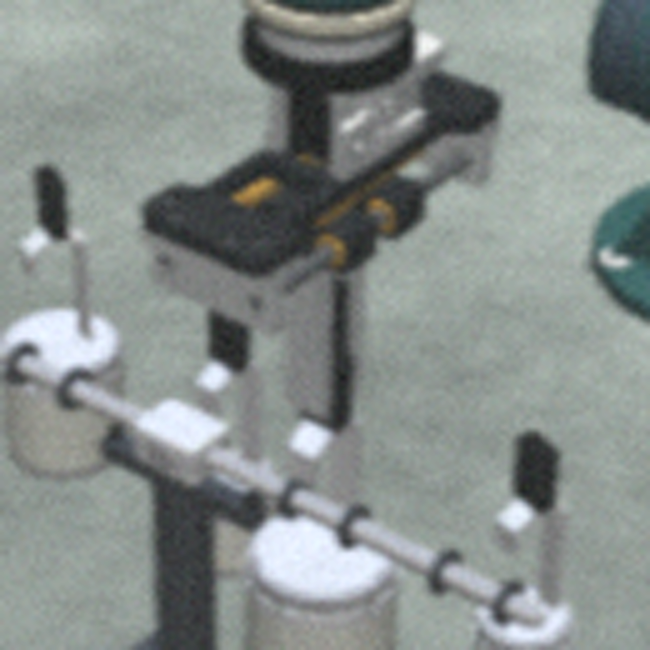

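```bash
python3 -m handwheel '{"delta_pos": [[0,0,12],[0,0,13],[0,0,12],[0,0,6],[0,0,4],[0,0,3],[0,0,2],[0,0,0]], "rotation": [[0,0,0],[0,0,0],[0,0,0],[0,0,0],[0,0,0],[0,0,0],[0,0,0],[0,0,0]], "claw": [1,1,1,1,1,1,1,1]}'
python3 - <<'E'
from plan import *
s=snap("scene");st()
crop(s["color"],250,140,130,130,5,"pics/s9.png")
E
```

```text
time: 7.55
tool_pos: [0.6215, 0.0704, 0.2243]
ee_rot: [-3.141, -0.002, -0.053]
wrist_force: [1.3, 0.9, 0.2]
width: 0.0117
t 7.6 p [0.6215 0.0704 0.2242] rpy [-3.141e+00 -2.000e-03 -5.300e-02] F [ 1.8 -0.7  0.5] w 0.012 q [0.02 0.25 1.14 0.   1.74 0.08]
```

View pics/s9.png

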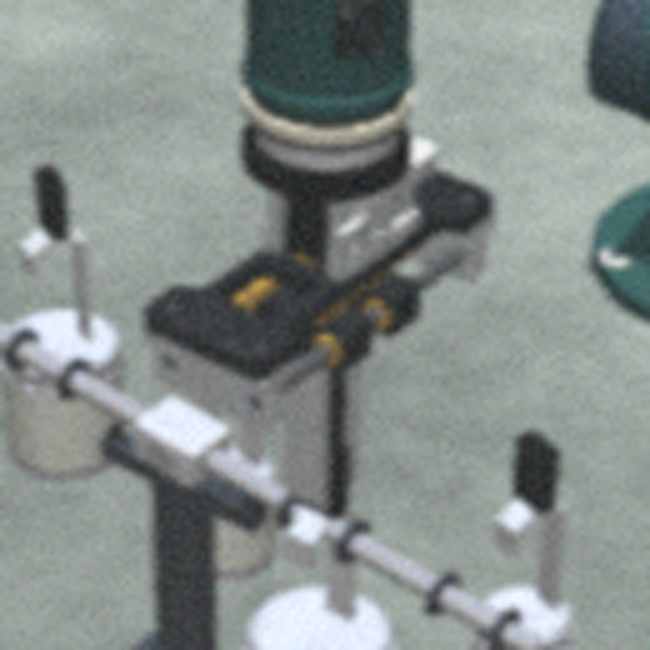

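```bash
python3 -m handwheel '{"delta_pos": [[0,0,0],[0,0,0],[0,0,0],[0,0,-10],[0,0,-25],[0,0,-40],[0,0,-20],[0,0,0]], "rotation": [[0,0,0],[0,0,0],[0,0,0],[0,0,0],[0,0,0],[0,0,0],[0,0,0],[0,0,0]], "claw": [-0.5,-1,-1,-1,-1,-1,-1,-1]}'
python3 - <<'E'
from plan import *
s=snap("scene")
crop(s["color"],210,130,180,180,4,"pics/s10.png")
plan((.438,-.251,.262,-.5,10))
E
```

```text
time: 8.6
tool_pos: [0.6217, 0.0704, 0.3217]
ee_rot: [-3.141, -0.006, -0.053]
wrist_force: [0.3, 0.4, 0.5]
width: 0.0884
t 8.65 p [0.6213 0.0704 0.3196] rpy [-3.141e+00 -2.000e-03 -5.300e-02] F [ 0.5  0.  -0.2] w 0.0917 q [0.02 0.27 0.94 0.   1.93 0.08]
[-16.6, 33.1, 5.7] [-0.0, -0.0, 0.045]
[-15.1, 33.8, 5.7] [-0.0, -0.0, 0.045]
[-13.6, 34.4, 5.7] [-0.0, -0.0, 0.045]
[-12.0, 35.0, 5.7] [-0.0, -0.0, 0.045]
[-10.5, 35.5, 5.7] [-0.0, -0.0, 0.045]
[-8.9, 35.9, 5.7] [-0.0, -0.0, 0.045]
[-7.2, 36.3, 5.7] [-0.0, -0.0, 0.045]
[-5.6, 36.6, 5.7] [-0.0, -0.0, 0.045]
[-4.0, 36.8, 5.8] [-0.0, -0.0, 0.045]
[-2.3, 36.9, 5.8] [-0.0, -0.0, 0.045]
--
```

View pics/s10.png

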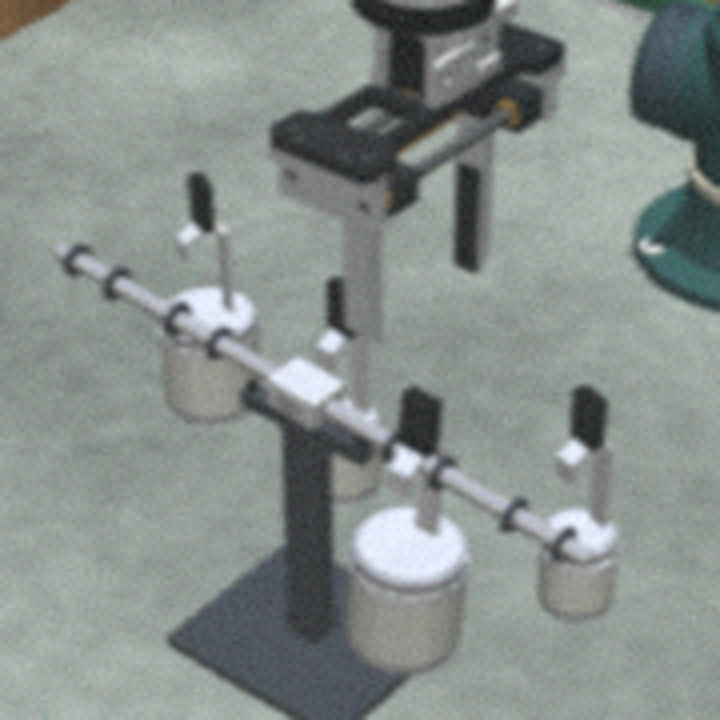

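```bash
python3 -m handwheel '{"delta_pos": [[-16.6,33,5],[-15,34,5],[-13.6,34.4,6],[-12,35,6],[-10.5,35.5,6],[-9,36,6],[-7,36,6],[-5.6,36.6,6]], "rotation": [[0,0,0.045],[0,0,0.045],[0,0,0.045],[0,0,0.045],[0,0,0.045],[0,0,0.045],[0,0,0.045],[0,0,0.045]], "claw": [-1,-1,-1,-1,-1,-1,-1,-1]}'
python3 -m handwheel '{"delta_pos": [[-4,37,6],[-2.3,37,6],[0,0,0],[0,0,0],[0,0,0],[0,0,0],[0,0,0],[0,0,0]], "rotation": [[0,0,0.045],[0,0,0.045],[0,0,0],[0,0,0],[0,0,0],[0,0,0],[0,0,0],[0,0,0]], "claw": [-1,-1,-1,-1,-1,-1,-1,-1]}'
python3 - <<'E'
from plan import *
s=snap("scene");t=snap("top")
crop(s["color"],210,120,100,100,6,"pics/s11.png")
crop(t["color"],360,210,100,75,8,"pics/t11.png")
plan((.438,-.251,.1675,-.5,5))
E
```

```text
time: 9.65
tool_pos: [0.4729, -0.1872, 0.2704]
ee_rot: [-3.141, 0.003, -0.414]
wrist_force: [0.9, 0.1, -0.3]
width: 0.0943
time: 10.65
tool_pos: [0.4375, -0.2509, 0.2605]
ee_rot: [-3.142, -0.0, -0.502]
wrist_force: [-0.2, 0.4, 0.5]
width: 0.0937
t 10.75 p [ 0.4374 -0.251   0.2605] rpy [-3.142 -0.    -0.503] F [0.3 0.3 1. ] w 0.094 q [-0.63 -0.02  1.37  0.    1.79 -0.13]
[0.1, -0.1, 18.6] [-0.0, -0.0, -0.001]
[0.1, -0.1, 18.6] [-0.0, -0.0, -0.001]
[0.1, -0.1, 18.6] [-0.0, -0.0, -0.001]
[0.1, -0.1, 18.6] [-0.0, -0.0, -0.001]
[0.1, -0.1, 18.6] [-0.0, -0.0, -0.001]
--
```

View pics/s11.png

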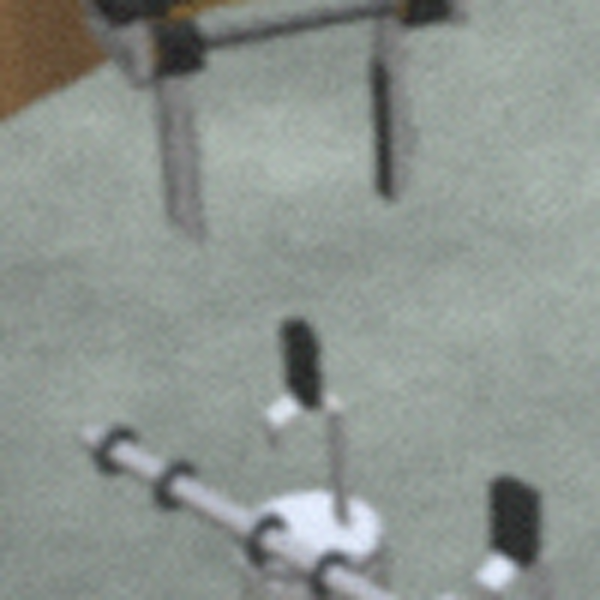

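View pics/t11.png

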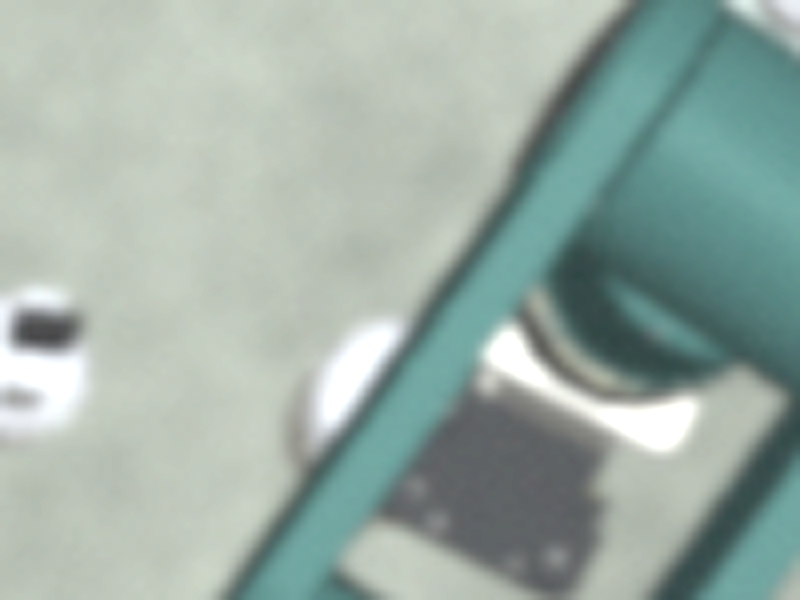

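```bash
python3 - <<'E'
from plan import *
import pickle
t,s=pickle.load(open("s0.pkl","rb"))
for P in ([.4374,-.251,.184],[.4374,-.251,.2605]): print((proj(s,P)[0]-[210,120]+.42)*6)
E
python3 -m handwheel '{"delta_pos": [[0,0,18],[0,0,25],[0,0,25],[0,0,15],[0,0,10],[0,0,0],[0,0,0],[0,0,0]], "rotation": [[0,0,0],[0,0,0],[0,0,0],[0,0,0],[0,0,0],[0,0,0],[0,0,0],[0,0,0]], "claw": [-1,-1,-1,-1,-1,-0.6,-0.2,0.2]}'
python3 - <<'E'
from plan import *
s=snap("scene");st()
crop(s["color"],210,120,100,100,6,"pics/s12.png")
E
```

```text
[298.47209522 356.41792169]
[290.02733303 219.07747657]
time: 11.75
tool_pos: [0.4379, -0.2514, 0.1685]
ee_rot: [3.141, -0.002, -0.503]
wrist_force: [-0.5, -0.3, -0.4]
width: 0.0674
t 11.8 p [ 0.4378 -0.2514  0.1683] rpy [ 3.141e+00 -2.000e-03 -5.030e-01] F [ 0.4 -0.1  0. ] w 0.0634 q [-0.63 -0.    1.54  0.    1.61 -0.13]
```

View pics/s12.png

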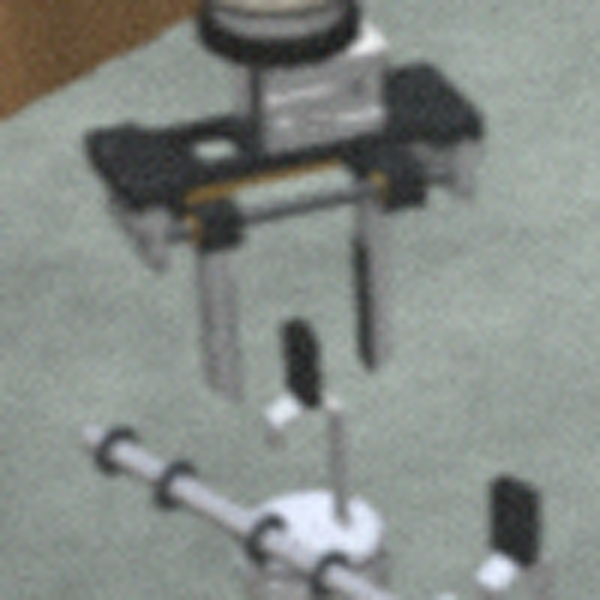

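```bash
python3 -m handwheel '{"delta_pos": [[0,0,0],[0,0,0],[0,0,0],[0,0,0],[0,0,0],[0,0,0],[0,0,-20],[0,0,-40]], "rotation": [[0,0,0],[0,0,0],[0,0,0],[0,0,0],[0,0,0],[0,0,0],[0,0,0],[0,0,0]], "claw": [0.6,1,1,1,1,1,1,1]}'
python3 - <<'E'
from plan import *
s=snap("scene")
crop(s["color"],210,120,100,100,6,"pics/s13.png")
plan((.4378,-.2514,.284,-.503,2),(.53,-.2,.284,-.35,4),(.5366,-.1051,.284,-.053,4))
E
```

```text
time: 12.8
tool_pos: [0.4357, -0.25, 0.2244]
ee_rot: [-3.141, 0.008, -0.503]
wrist_force: [-0.1, -1.1, -3.0]
width: 0.0118
t 12.85 p [ 0.4384 -0.2518  0.2325] rpy [ 3.141 -0.006 -0.503] F [ 1.5 -1.7  1.7] w 0.012 q [-0.63 -0.02  1.43  0.    1.73 -0.13]
[-0.2, -0.0, -25.8] [0.0, -0.003, 0.0]
[-0.3, -0.0, -25.8] [0.0, -0.003, 0.0]
--
[14.0, -22.4, -0.0] [0.0, 0.0, -0.038]
[14.8, -21.8, -0.0] [0.0, 0.0, -0.038]
[15.7, -21.2, -0.0] [0.0, 0.0, -0.038]
[16.5, -20.6, -0.0] [0.0, 0.0, -0.038]
--
[-6.6, -22.9, -0.0] [-0.0, 0.0, -0.074]
[-4.9, -23.3, -0.0] [-0.0, 0.0, -0.074]
[-3.1, -23.6, -0.0] [-0.0, 0.0, -0.074]
[-1.4, -23.7, -0.0] [-0.0, 0.0, -0.074]
--
```

View pics/s13.png

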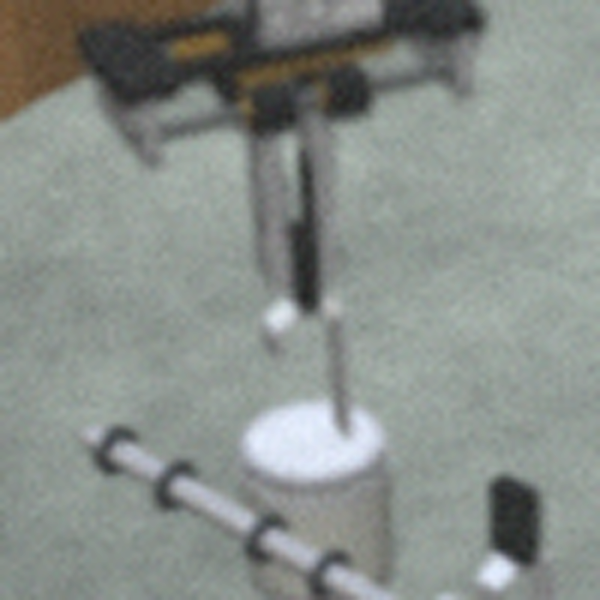

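```bash
python3 -m handwheel '{"delta_pos": [[0,0,-28],[0,0,-28],[14,-22.4,0],[15,-22,0],[15.7,-21,0],[16.5,-20.6,0],[-6.6,-23,0],[-5,-23,0]], "rotation": [[0,0,0],[0,0,0],[0,0,-0.038],[0,0,-0.038],[0,0,-0.038],[0,0,-0.038],[0,0,-0.074],[0,0,-0.074]], "claw": [1,1,1,1,1,1,1,1]}'
python3 -m handwheel '{"delta_pos": [[-3,-23.6,0],[-1.4,-23.7,0],[0,0,0],[0,0,0],[0,0,0],[0,0,0],[0,0,0],[0,0,0]], "rotation": [[0,0,-0.074],[0,0,-0.074],[0,0,0],[0,0,0],[0,0,0],[0,0,0],[0,0,0],[0,0,0]], "claw": [1,1,1,1,1,1,1,1]}'
python3 - <<'E'
from plan import *
s=snap("scene");
crop(s["color"],210,120,150,150,5,"pics/s14.png")
plan((.6115,-.1091,.284,-.053,5))
E
```

```text
time: 13.85
tool_pos: [0.533, -0.1518, 0.2811]
ee_rot: [-3.141, 0.003, -0.201]
wrist_force: [0.2, 0.3, -3.8]
width: 0.0119
time: 14.85
tool_pos: [0.5365, -0.1053, 0.2835]
ee_rot: [-3.142, -0.0, -0.055]
wrist_force: [0.3, -1.0, -3.2]
width: 0.0116
t 14.9 p [ 0.5364 -0.1052  0.2835] rpy [-3.142 -0.    -0.055] F [-0.7 -0.  -4.3] w 0.012 q [-0.3   0.08  1.23  0.    1.84 -0.24]
[15.0, -0.1, -0.1] [-0.0, -0.0, -0.0]
[15.0, -0.1, -0.1] [-0.0, -0.0, -0.0]
[15.0, -0.0, -0.1] [-0.0, -0.0, -0.0]
[15.0, -0.0, -0.1] [-0.0, -0.0, -0.0]
[15.0, -0.0, -0.1] [-0.0, -0.0, -0.0]
--
```

View pics/s14.png

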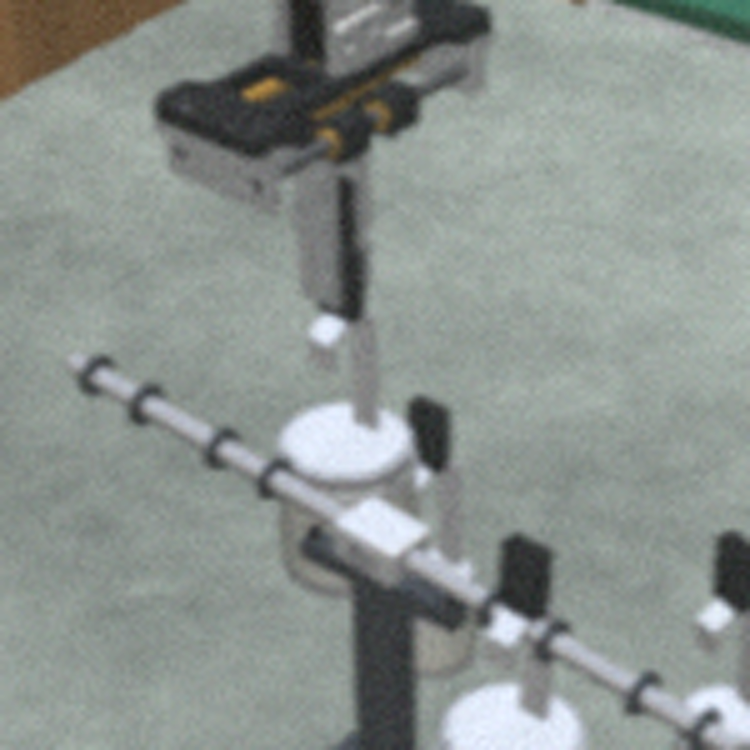

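Clear and aligned. Advance, then lower (seating at ~.2405, level at ~.2315).

```bash
python3 -m handwheel '{"delta_pos": [[12,0,0],[18,0,0],[18,0,0],[18,0,0],[9,0,0],[0,0,0],[0,0,0],[0,0,0]], "rotation": [[0,0,0],[0,0,0],[0,0,0],[0,0,0],[0,0,0],[0,0,0],[0,0,0],[0,0,0]], "claw": [1,1,1,1,1,1,1,1]}'
python3 - <<'E'
from plan import *
s=snap("scene");st()
crop(s["color"],210,120,150,150,5,"pics/s15.png")
E
```

```text
time: 15.9
tool_pos: [0.6109, -0.1092, 0.2839]
ee_rot: [3.142, -0.0, -0.055]
wrist_force: [0.2, 0.8, -4.8]
width: 0.0115
t 15.95 p [ 0.6109 -0.1092  0.2839] rpy [-3.142 -0.    -0.055] F [-0.1  1.1 -3.2] w 0.0119 q [-0.27  0.25  1.03  0.    1.86 -0.21]
```

View pics/s15.png

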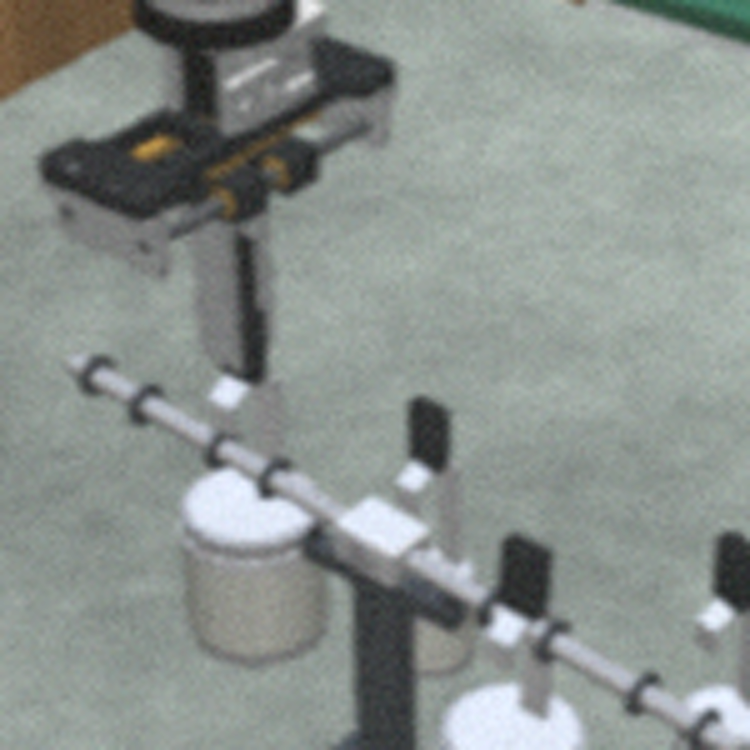

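```bash
python3 -m handwheel '{"delta_pos": [[0,0,12],[0,0,13],[0,0,12],[0,0,6],[0,0,4],[0,0,3],[0,0,2],[0,0,0]], "rotation": [[0,0,0],[0,0,0],[0,0,0],[0,0,0],[0,0,0],[0,0,0],[0,0,0],[0,0,0]], "claw": [1,1,1,1,1,1,1,1]}'
python3 - <<'E'
from plan import *
s=snap("scene");st()
crop(s["color"],210,120,150,150,5,"pics/s16.png")
E
```

```text
time: 16.95
tool_pos: [0.6119, -0.1095, 0.2322]
ee_rot: [3.141, -0.002, -0.055]
wrist_force: [1.1, -1.3, 0.2]
width: 0.0116
t 17.0 p [ 0.6119 -0.1095  0.2321] rpy [ 3.141e+00 -2.000e-03 -5.500e-02] F [ 1.6 -0.5 -0.9] w 0.012 q [-0.27  0.24  1.14 -0.    1.76 -0.21]
```

View pics/s16.png

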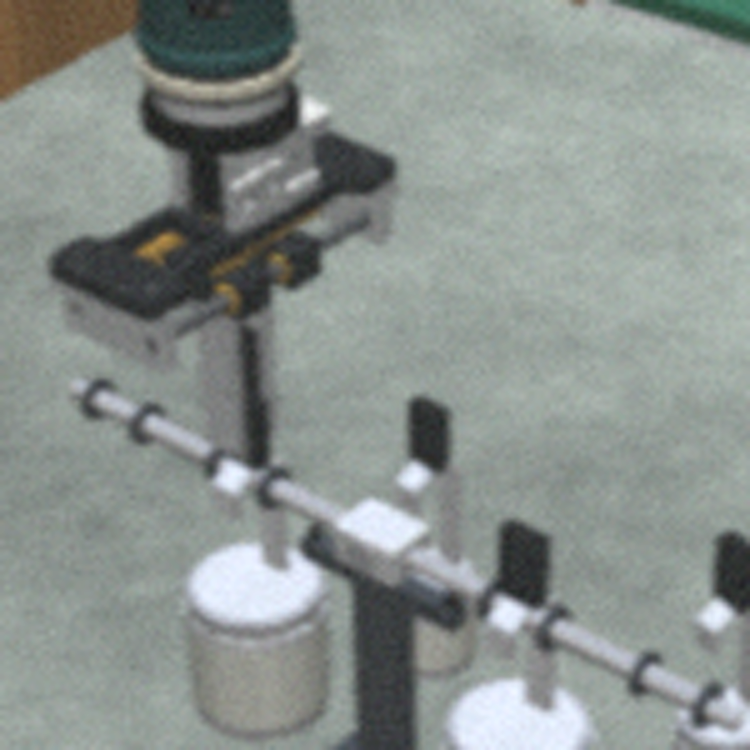

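```bash
python3 -m handwheel '{"delta_pos": [[0,0,0],[0,0,0],[0,0,0],[0,0,-10],[0,0,-25],[0,0,-40],[0,0,-15],[0,0,0]], "rotation": [[0,0,0],[0,0,0],[0,0,0],[0,0,0],[0,0,0],[0,0,0],[0,0,0],[0,0,0]], "claw": [-0.5,-1,-1,-1,-1,-1,-1,-1]}'
python3 - <<'E'
from plan import *
s=snap("scene")
crop(s["color"],210,130,180,180,4,"pics/s17.png")
plan((.4714,.1045,.245,-.4,8))
E
```

```text
time: 18.0
tool_pos: [0.6118, -0.1093, 0.323]
ee_rot: [3.141, -0.003, -0.055]
wrist_force: [0.5, 0.0, 0.1]
width: 0.0885
t 18.05 p [ 0.6114 -0.1093  0.3211] rpy [-3.142  0.    -0.055] F [-0.3  0.1 -0.6] w 0.0916 q [-0.27  0.26  0.94  0.    1.94 -0.21]
[-18.9, -25.7, 9.5] [-0.0, 0.0, 0.043]
[-20.0, -24.9, 9.5] [-0.0, 0.0, 0.043]
[-21.1, -24.0, 9.5] [-0.0, 0.0, 0.043]
[-22.1, -23.1, 9.5] [-0.0, 0.0, 0.043]
[-23.1, -22.1, 9.5] [-0.0, 0.0, 0.043]
[-24.0, -21.1, 9.5] [-0.0, 0.0, 0.043]
[-24.9, -20.0, 9.5] [-0.0, 0.0, 0.043]
[-25.7, -18.9, 9.5] [-0.0, 0.0, 0.043]
--
```

View pics/s17.png

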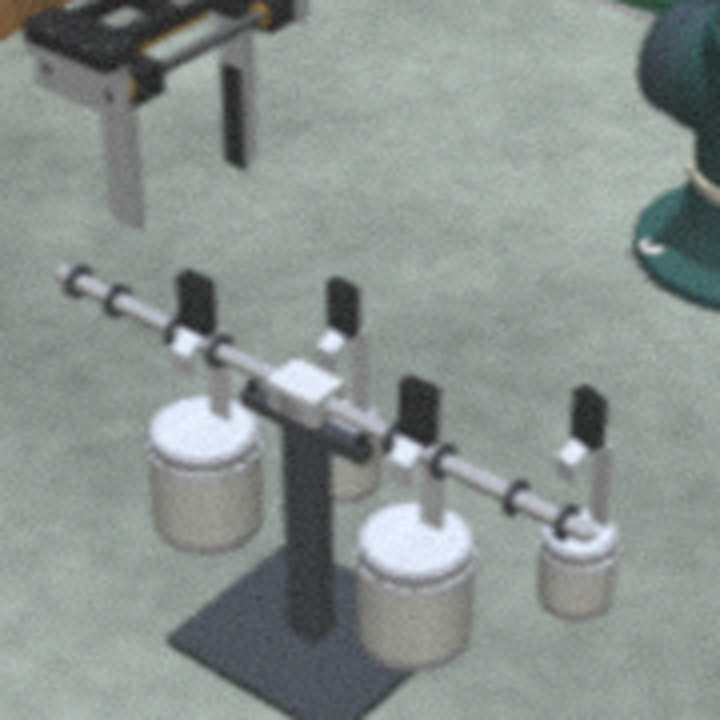

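```bash
python3 -m handwheel '{"delta_pos": [[-19,-25.7,5],[-20,-25,5],[-21,-24,10],[-22,-23,10],[-23,-22,10],[-24,-21,12],[-25,-20,12],[-25.7,-19,12]], "rotation": [[0,0,0.043],[0,0,0.043],[0,0,0.043],[0,0,0.043],[0,0,0.043],[0,0,0.043],[0,0,0.043],[0,0,0.043]], "claw": [-1,-1,-1,-1,-1,-1,-1,-1]}'
python3 -m handwheel '{"delta_pos": [[0,0,0],[0,0,0],[0,0,0],[0,0,0],[0,0,0],[0,0,0],[0,0,0],[0,0,0]], "rotation": [[0,0,0],[0,0,0],[0,0,0],[0,0,0],[0,0,0],[0,0,0],[0,0,0],[0,0,0]], "claw": [-1,-1,-1,-1,-1,-0.8,-0.6,-0.4]}'
python3 - <<'E'
from plan import *
s=snap("scene");
crop(s["color"],310,160,100,100,6,"pics/s18.png")
plan((.4714,.1045,.1485,-.4,5))
E
```

```text
time: 19.05
tool_pos: [0.4697, 0.1051, 0.2427]
ee_rot: [3.14, 0.004, -0.401]
wrist_force: [0.0, -0.6, -0.7]
width: 0.094
time: 20.05
tool_pos: [0.4714, 0.1044, 0.2455]
ee_rot: [-3.141, -0.0, -0.399]
wrist_force: [-0.0, 0.4, -0.7]
width: 0.0684
t 20.1 p [0.4714 0.1044 0.2455] rpy [-3.142 -0.    -0.399] F [-0.3 -1.2  0.3] w 0.0666 q [ 0.1  -0.07  1.45  0.    1.76  0.5 ]
[0.0, -0.0, 19.4] [-0.0, -0.0, 0.0]
[0.0, -0.0, 19.4] [-0.0, -0.0, 0.0]
[0.0, -0.0, 19.4] [-0.0, -0.0, 0.0]
[0.0, -0.0, 19.4] [-0.0, -0.0, 0.0]
[0.0, -0.0, 19.4] [-0.0, -0.0, 0.0]
--
```

View pics/s18.png

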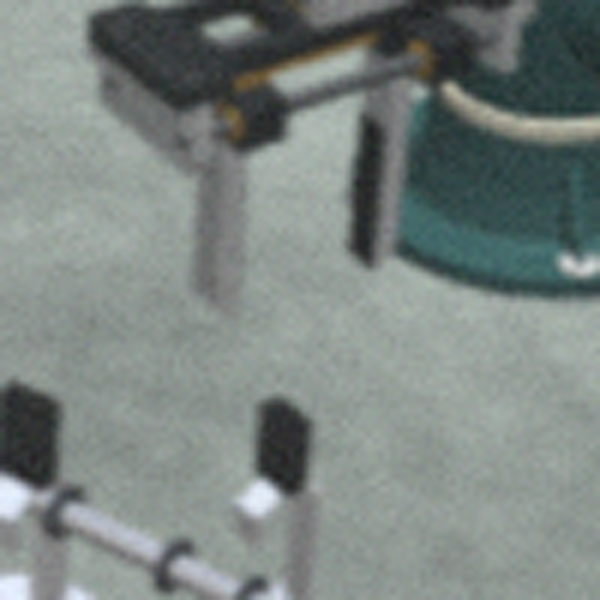

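```bash
python3 -m handwheel '{"delta_pos": [[0,0,20],[0,0,25],[0,0,25],[0,0,17],[0,0,10],[0,0,0],[0,0,0],[0,0,0]], "rotation": [[0,0,0],[0,0,0],[0,0,0],[0,0,0],[0,0,0],[0,0,0],[0,0,0],[0,0,0]], "claw": [-0.4,-0.4,-0.4,-0.4,-0.4,-0.2,0,0.2]}'
python3 - <<'E'
from plan import *
s=snap("scene");st()
crop(s["color"],310,160,100,100,6,"pics/s19.png")
E
```

```text
time: 21.1
tool_pos: [0.472, 0.1045, 0.1495]
ee_rot: [-3.141, -0.002, -0.399]
wrist_force: [-0.3, -0.7, 0.2]
width: 0.0405
t 21.15 p [0.4719 0.1045 0.1494] rpy [-3.141e+00 -2.000e-03 -3.990e-01] F [-0.1 -0.9  0.6] w 0.0387 q [ 0.1  -0.05  1.62  0.    1.57  0.5 ]
```

View pics/s19.png

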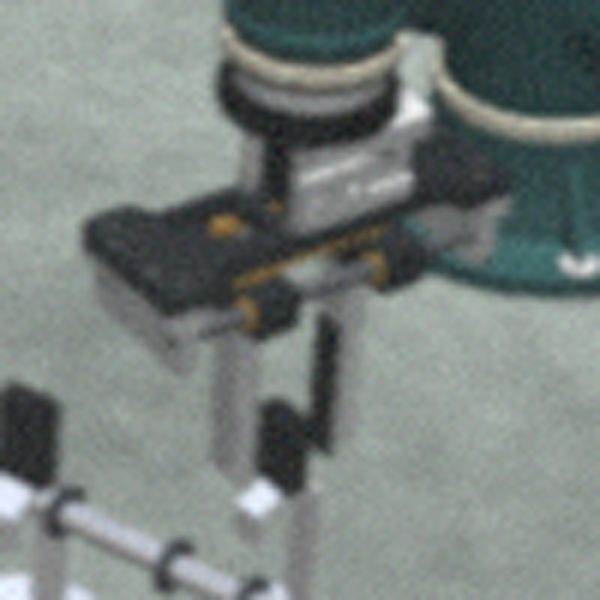

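```bash
python3 -m handwheel '{"delta_pos": [[0,0,0],[0,0,0],[0,0,0],[0,0,0],[0,0,0],[0,0,-20],[0,0,-35],[0,0,-35]], "rotation": [[0,0,0],[0,0,0],[0,0,0],[0,0,0],[0,0,0],[0,0,0],[0,0,0],[0,0,0]], "claw": [0.6,1,1,1,1,1,1,1]}'
python3 - <<'E'
from plan import *
s=snap("scene")
crop(s["color"],310,130,100,130,5,"pics/s20.png")
plan((.4719,.1045,.276,-.4,2),(.5509,.1645,.276,-.053,4))
E
```

```text
time: 22.15
tool_pos: [0.4709, 0.1044, 0.2384]
ee_rot: [3.141, 0.002, -0.399]
wrist_force: [0.4, 0.3, -1.6]
width: 0.012
t 22.2 p [0.4731 0.1047 0.2443] rpy [-3.138 -0.007 -0.399] F [1.1 0.3 1.3] w 0.0118 q [ 0.1  -0.07  1.45  0.    1.75  0.5 ]
[-0.4, 0.3, -15.9] [-0.002, -0.003, 0.001]
[-0.5, 0.3, -15.8] [-0.002, -0.003, 0.001]
--
[12.3, -21.5, -0.0] [-0.0, 0.0, -0.087]
[14.2, -20.4, -0.0] [-0.0, 0.0, -0.087]
[15.9, -19.1, -0.0] [-0.0, 0.0, -0.087]
[17.5, -17.6, -0.0] [-0.0, 0.0, -0.087]
--
```

View pics/s20.png

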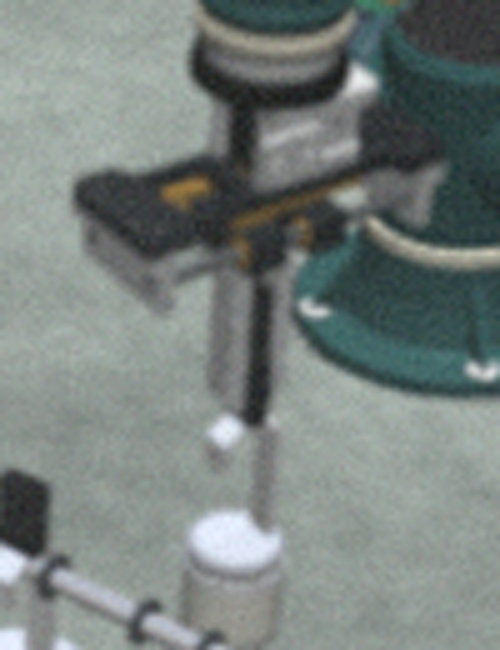

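```bash
python3 -m handwheel '{"delta_pos": [[0,0,-20],[0,0,-17],[12.3,-21.5,0],[14.2,-20.4,0],[16,-19,0],[17.5,-17.6,0],[0,0,0],[0,0,0]], "rotation": [[0,0,0],[0,0,0],[0,0,-0.087],[0,0,-0.087],[0,0,-0.087],[0,0,-0.087],[0,0,0],[0,0,0]], "claw": [1,1,1,1,1,1,1,1]}'
python3 -m handwheel '{"delta_pos": [[0,0,0],[0,0,0],[0,0,0],[0,0,0],[0,0,0],[0,0,0],[0,0,0],[0,0,0]], "rotation": [[0,0,0],[0,0,0],[0,0,0],[0,0,0],[0,0,0],[0,0,0],[0,0,0],[0,0,0]], "claw": [1,1,1,1,1,1,1,1]}'
python3 - <<'E'
from plan import *
s=snap("scene");t=snap("top")
crop(s["color"],270,130,130,130,5,"pics/s21.png")
crop(t["color"],230,170,200,100,4,"pics/t21.png")
plan((.6258,.1605,.276,-.053,5))
E
```

```text
time: 23.2
tool_pos: [0.5499, 0.1642, 0.2749]
ee_rot: [3.141, 0.002, -0.052]
wrist_force: [0.9, 0.3, -1.0]
width: 0.0115
time: 24.2
tool_pos: [0.5504, 0.1645, 0.2755]
ee_rot: [-3.142, -0.0, -0.051]
wrist_force: [-0.1, 0.1, -1.8]
width: 0.0121
t 24.3 p [0.5505 0.1645 0.2755] rpy [-3.142 -0.    -0.051] F [ 0.3  0.4 -2.2] w 0.0116 q [0.19 0.14 1.18 0.   1.83 0.24]
[15.1, 0.0, -0.1] [-0.0, -0.0, 0.0]
[15.1, 0.0, -0.1] [-0.0, -0.0, 0.0]
[15.1, 0.0, -0.1] [-0.0, -0.0, 0.0]
[15.1, 0.0, -0.1] [-0.0, -0.0, 0.0]
[15.1, 0.0, -0.1] [-0.0, -0.0, 0.0]
--
```

View pics/s21.png

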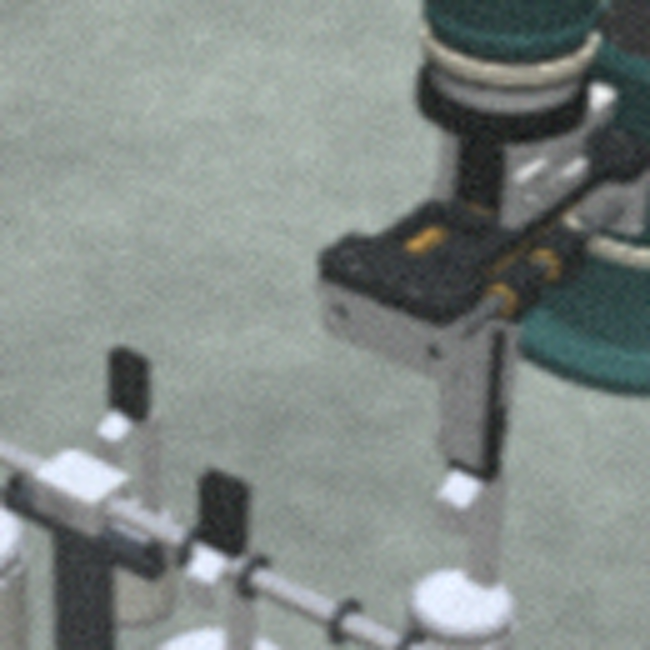

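View pics/t21.png

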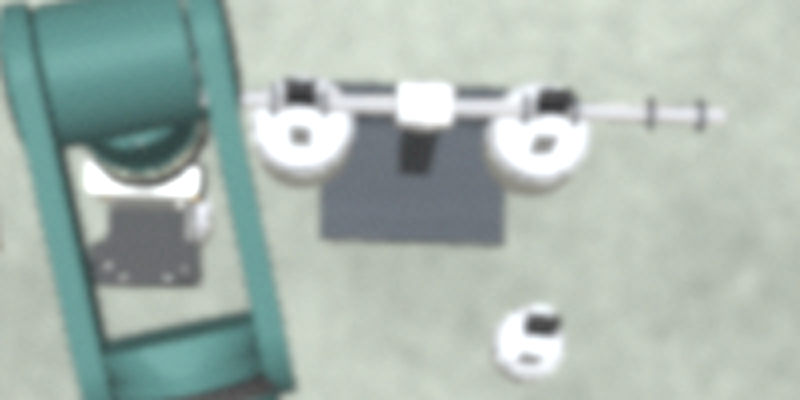

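```bash
python3 -m handwheel '{"delta_pos": [[12,0,0],[18,0,0],[18,0,0],[18,0,0],[9.5,0,0],[0,0,0],[0,0,0],[0,0,0]], "rotation": [[0,0,0],[0,0,0],[0,0,0],[0,0,0],[0,0,0],[0,0,0],[0,0,0],[0,0,0]], "claw": [1,1,1,1,1,1,1,1]}'
python3 - <<'E'
from plan import *
s=snap("scene");st()
crop(s["color"],270,150,130,130,5,"pics/s22.png")
E
```

```text
time: 25.3
tool_pos: [0.6254, 0.1608, 0.276]
ee_rot: [-3.141, -0.001, -0.051]
wrist_force: [-0.4, -0.2, -1.7]
width: 0.0119
t 25.35 p [0.6255 0.1608 0.276 ] rpy [-3.141e+00 -1.000e-03 -5.100e-02] F [-0.1  0.3 -1.9] w 0.0118 q [0.16 0.31 0.98 0.   1.86 0.21]
```

View pics/s22.png

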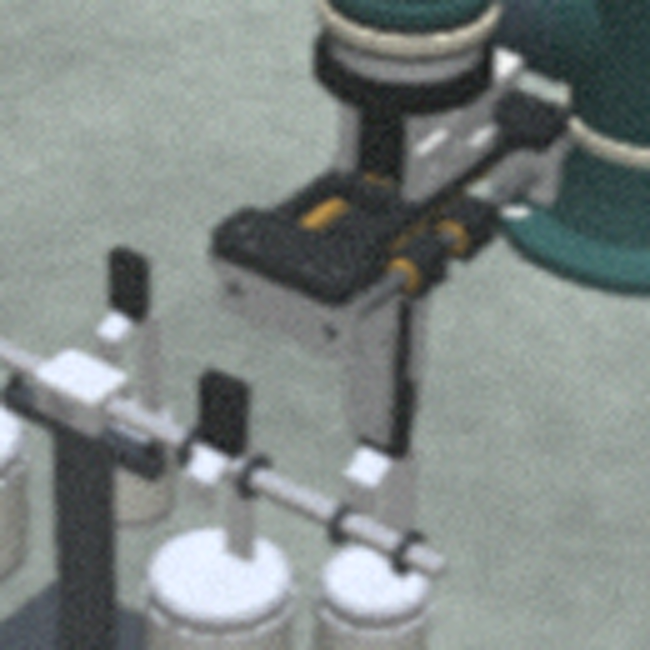

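```bash
python3 - <<'E'
from plan import *
import pickle
t,s=pickle.load(open("s0.pkl","rb"))
p,r=st()
C=np.array([.6163,-.0192]);u=np.array([.053,.9986])
f=lambda P:((proj(s,P)[0]-[270,150]+.4)*5).round(1)
print('collars',[f([*(C+u*d),.215]) for d in(.072,.108,.162,.198)], 'obs (188,448)(252,476)(344,522)(407,550)')
b=p+[0,0,-.1485]
x=r.apply([1,0,0])
print('roof',f(b+x*.0105+[0,0,.138]),'obs (369,467)','strap foot',f(b-x*.0165+[0,0,.085]))
E
```

```text
t 25.35 p [0.6255 0.1608 0.276 ] rpy [-3.141e+00 -1.000e-03 -5.100e-02] F [-0.1  0.3 -1.9] w 0.0118 q [0.16 0.31 0.98 0.   1.86 0.21]
collars [array([190.7, 447.2]), array([249.4, 476.1]), array([340.6, 521. ]), array([403.5, 551.9])] obs (188,448)(252,476)(344,522)(407,550)
roof [364.6 462.8] obs (369,467) strap foot [392.4 522.5]
```

```bash
python3 -m handwheel '{"delta_pos": [[0,0,13],[0,0,15],[0,0,12],[0,0,6],[0,0,5],[0,0,4],[0,0,3],[0,0,2]], "rotation": [[0,0,0],[0,0,0],[0,0,0],[0,0,0],[0,0,0],[0,0,0],[0,0,0],[0,0,0]], "claw": [1,1,1,1,1,1,1,1]}'
python3 - <<'E'
from plan import *
s=snap("scene");st()
crop(s["color"],270,150,130,130,5,"pics/s23.png")
E
```

```text
time: 26.35
tool_pos: [0.6262, 0.1604, 0.2159]
ee_rot: [3.141, -0.001, -0.051]
wrist_force: [-0.3, -0.9, 1.4]
width: 0.0116
t 26.4 p [0.6261 0.1604 0.2156] rpy [ 3.141e+00 -1.000e-03 -5.100e-02] F [ 0.3 -1.  -0.6] w 0.0119 q [ 0.16  0.3   1.1  -0.    1.74  0.21]
```

View pics/s23.png

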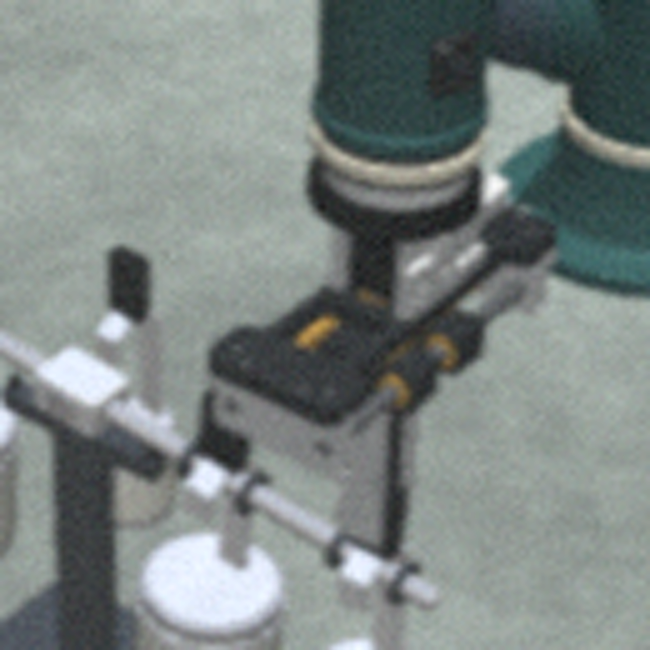

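```bash
python3 -m handwheel '{"delta_pos": [[0,0,0],[0,0,0],[0,0,0],[0,0,-10],[0,0,-25],[0,0,-40],[0,0,-25],[0,0,0]], "rotation": [[0,0,0],[0,0,0],[0,0,0],[0,0,0],[0,0,0],[0,0,0],[0,0,0],[0,0,0]], "claw": [-0.5,-1,-1,-1,-1,-1,-1,-1]}'
python3 - <<'E'
from plan import *
s=snap("scene")
crop(s["color"],210,130,180,180,4,"pics/s24.png")
plan((.54,.02,.31,-.1,5),(.4635,-.1037,.245,-.15,5))
E
```

```text
time: 27.4
tool_pos: [0.6267, 0.1608, 0.3194]
ee_rot: [-3.14, -0.007, -0.051]
wrist_force: [0.3, -0.7, -0.7]
width: 0.0882
t 27.45 p [0.6262 0.1607 0.3169] rpy [-3.141e+00 -3.000e-03 -5.100e-02] F [-1.2 -0.8 -1.2] w 0.0922 q [0.16 0.32 0.88 0.   1.94 0.21]
[-15.8, 29.0, 1.3] [-0.0, -0.001, 0.01]
[-15.5, 29.1, 1.3] [-0.0, -0.001, 0.01]
[-15.2, 29.3, 1.3] [-0.0, -0.001, 0.01]
[-14.9, 29.4, 1.3] [-0.0, -0.001, 0.01]
[-14.6, 29.6, 1.4] [-0.0, -0.001, 0.01]
--
[-12.8, 26.1, 13.0] [0.0, -0.0, 0.01]
[-12.5, 26.3, 13.0] [0.0, -0.0, 0.01]
[-12.2, 26.4, 13.0] [0.0, -0.0, 0.01]
[-12.0, 26.5, 13.0] [0.0, -0.0, 0.01]
[-11.7, 26.6, 13.0] [0.0, -0.0, 0.01]
--
```

View pics/s24.png

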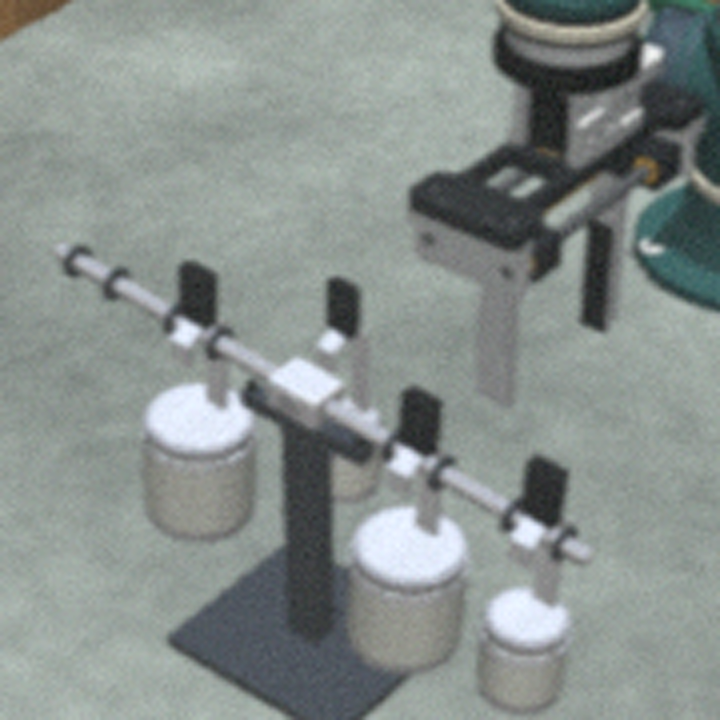

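```bash
python3 -m handwheel '{"delta_pos": [[-16,29,0],[-15.5,29,0],[-15,29.3,0],[-15,29.4,1],[-14.6,29.6,2],[-12.8,26,13],[-12.5,26,13],[-12,26.5,13]], "rotation": [[0,0,0.01],[0,0,0.01],[0,0,0.01],[0,0,0.01],[0,0,0.01],[0,0,0.01],[0,0,0.01],[0,0,0.01]], "claw": [-1,-1,-1,-1,-1,-1,-1,-1]}'
python3 -m handwheel '{"delta_pos": [[-12,26.5,14],[-11.7,26.6,14],[0,0,0],[0,0,0],[0,0,0],[0,0,0],[0,0,0],[0,0,0]], "rotation": [[0,0,0.01],[0,0,0.01],[0,0,0],[0,0,0],[0,0,0],[0,0,0],[0,0,0],[0,0,0]], "claw": [-1,-1,-1,-1,-1,-0.8,-0.6,-0.4]}'
python3 - <<'E'
from plan import *
s=snap("scene");
crop(s["color"],240,130,100,100,6,"pics/s25.png")
plan((.4635,-.1037,.1485,-.15,5))
E
```

```text
time: 28.45
tool_pos: [0.4923, -0.0543, 0.2709]
ee_rot: [-3.141, 0.003, -0.131]
wrist_force: [0.0, 0.5, 0.3]
width: 0.0945
time: 29.45
tool_pos: [0.4632, -0.103, 0.2456]
ee_rot: [-3.141, -0.0, -0.151]
wrist_force: [0.6, -0.1, 0.2]
width: 0.069
t 29.5 p [ 0.4632 -0.1031  0.2455] rpy [-3.142 -0.    -0.151] F [0.4 0.9 0. ] w 0.0671 q [-0.34 -0.09  1.47  0.    1.76 -0.19]
[0.1, 0.1, 19.4] [-0.0, -0.0, -0.0]
[0.1, 0.1, 19.4] [-0.0, -0.0, -0.0]
[0.1, 0.1, 19.4] [-0.0, -0.0, -0.0]
[0.1, 0.1, 19.4] [-0.0, -0.0, -0.0]
[0.1, 0.1, 19.4] [-0.0, -0.0, -0.0]
--
```

View pics/s25.png

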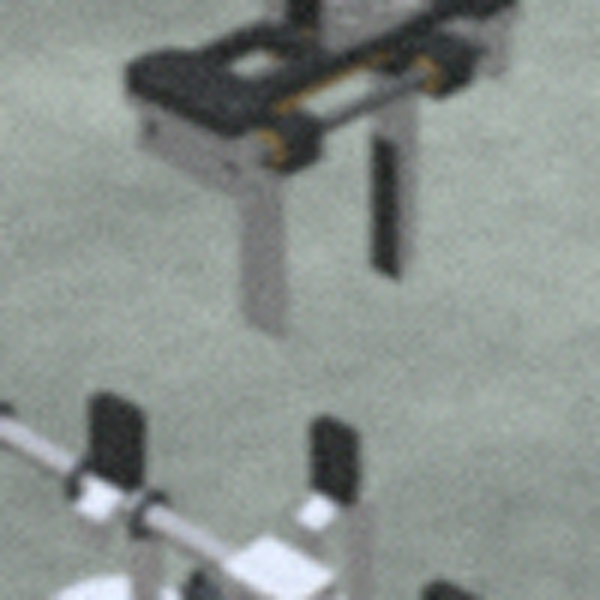

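```bash
python3 -m handwheel '{"delta_pos": [[0.3,0.5,20],[0,0,25],[0,0,25],[0,0,17],[0,0,10],[0,0,0],[0,0,0],[0,0,0]], "rotation": [[0,0,0.08],[0,0,0],[0,0,0],[0,0,0],[0,0,0],[0,0,0],[0,0,0],[0,0,0]], "claw": [-0.4,-0.4,-0.4,-0.4,-0.4,-0.2,0,0.2]}'
python3 - <<'E'
from plan import *
s=snap("scene");st()
crop(s["color"],240,130,100,100,6,"pics/s26.png")
E
```

```text
time: 30.5
tool_pos: [0.4639, -0.104, 0.1495]
ee_rot: [3.141, -0.002, -0.231]
wrist_force: [0.1, 0.7, 0.1]
width: 0.0406
t 30.55 p [ 0.4638 -0.1039  0.1493] rpy [ 3.141e+00 -2.000e-03 -2.310e-01] F [-0.1 -0.2 -0.7] w 0.0386 q [-0.34 -0.06  1.63  0.    1.57 -0.11]
```

View pics/s26.png

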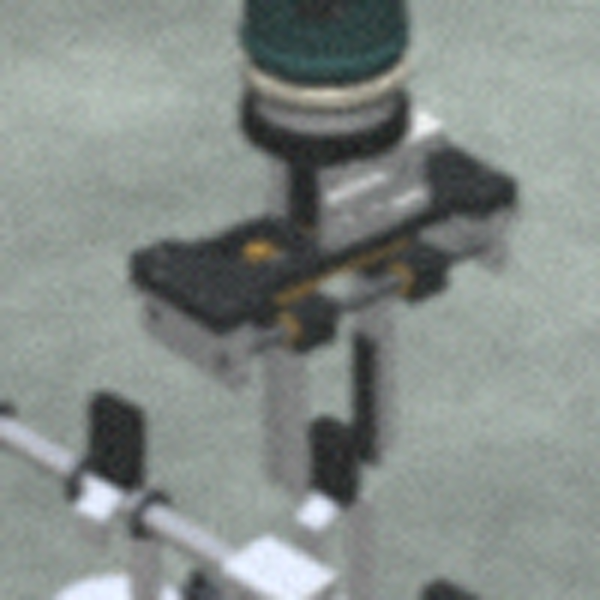

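```bash
python3 -m handwheel '{"delta_pos": [[0,0,0],[0,0,0],[0,0,0],[0,0,0],[0,0,0],[0,0,-20],[0,0,-35],[0,0,-35]], "rotation": [[0,0,0],[0,0,0],[0,0,0],[0,0,0],[0,0,0],[0,0,0],[0,0,0],[0,0,0]], "claw": [0.6,1,1,1,1,1,1,1]}'
python3 - <<'E'
from plan import *
s=snap("scene")
crop(s["color"],240,110,100,120,5,"pics/s27.png")
plan((.4636,-.1039,.294,-.231,2),(.5319,-.195,.294,-.053,4))
E
```

```text
time: 31.55
tool_pos: [0.4628, -0.1036, 0.2384]
ee_rot: [-3.141, 0.002, -0.231]
wrist_force: [0.6, 0.2, -1.6]
width: 0.012
t 31.6 p [ 0.465  -0.1043  0.2443] rpy [ 3.141 -0.008 -0.231] F [ 0.1 -0.1  0.9] w 0.0121 q [-0.34 -0.09  1.47  0.    1.75 -0.11]
[-0.5, -0.0, -24.9] [0.0, -0.004, -0.0]
[-0.6, -0.0, -24.9] [0.0, -0.004, -0.0]
--
[21.8, 18.3, 0.0] [-0.0, 0.0, -0.044]
[21.0, 19.2, 0.0] [-0.0, 0.0, -0.044]
[20.1, 20.1, 0.0] [-0.0, 0.0, -0.044]
[19.2, 21.0, 0.0] [-0.0, 0.0, -0.044]
--
```

View pics/s27.png

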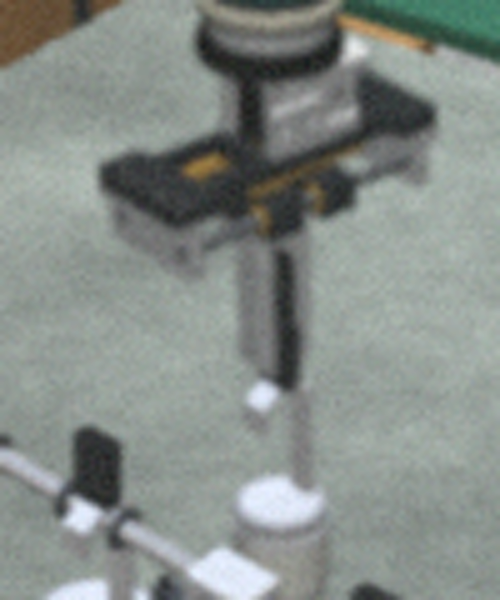

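Commanded z ≈ .2385, so 55 mm more up.

```bash
python3 -m handwheel '{"delta_pos": [[0,0,-30],[0,0,-25],[21.8,18.3,0],[21,19,0],[20,20,0],[19,21,0],[0,0,0],[0,0,0]], "rotation": [[0,0,0],[0,0,0],[0,0,-0.044],[0,0,-0.044],[0,0,-0.044],[0,0,-0.044],[0,0,0],[0,0,0]], "claw": [1,1,1,1,1,1,1,1]}'
python3 -m handwheel '{"delta_pos": [[0,0,0],[0,0,0],[0,0,0],[0,0,0],[0,0,0],[0,0,0],[0,0,0],[0,0,0]], "rotation": [[0,0,0],[0,0,0],[0,0,0],[0,0,0],[0,0,0],[0,0,0],[0,0,0],[0,0,0]], "claw": [1,1,1,1,1,1,1,1]}'
python3 - <<'E'
from plan import *
s=snap("scene")
crop(s["color"],190,100,130,130,5,"pics/s28.png")
plan((.6068,-.199,.294,-.053,5))
p,r=st()
C=np.array([.6163,-.0192]);u=np.array([.053,.9986])
f=lambda P:((proj(s,P)[0]-[190,100]+.4)*5).round(1)
print('collars',[f([*(C+u*d*np.cos(.1)),.215-d*np.sin(.1)]) for d in(-.072,-.108,-.162,-.198)])
b=p+[0,0,-.1485]
x=r.apply([1,0,0])
print('roof',f(b+x*.0105+[0,0,.138]))
E
```

```text
time: 32.6
tool_pos: [0.5308, -0.194, 0.2924]
ee_rot: [-3.14, 0.002, -0.055]
wrist_force: [-0.5, 1.2, -2.3]
width: 0.0114
time: 33.6
tool_pos: [0.5312, -0.1946, 0.2934]
ee_rot: [-3.142, -0.0, -0.055]
wrist_force: [-0.5, -0.2, -2.0]
width: 0.0117
t 33.65 p [ 0.5312 -0.1946  0.2934] rpy [-3.141  0.    -0.055] F [ 1.1  0.2 -2.2] w 0.012 q [-0.45  0.12  1.16  0.    1.86 -0.4 ]
[15.1, 0.1, -0.1] [-0.0, 0.0, -0.0]
[15.1, 0.1, -0.1] [-0.0, 0.0, -0.0]
[15.1, 0.1, -0.1] [-0.0, 0.0, -0.0]
[15.1, 0.1, -0.1] [-0.0, 0.0, -0.0]
[15.1, 0.1, -0.1] [-0.0, 0.0, -0.0]
--
t 33.65 p [ 0.5312 -0.1946  0.2934] rpy [-3.141  0.    -0.055] F [ 1.1  0.2 -2.2] w 0.012 q [-0.45  0.12  1.16  0.    1.86 -0.4 ]
collars [array([370. , 577.5]), array([317.9, 546.5]), array([241.8, 501.3]), array([192.3, 471.8])]
roof [295.4 354.5]
```

View pics/s28.png

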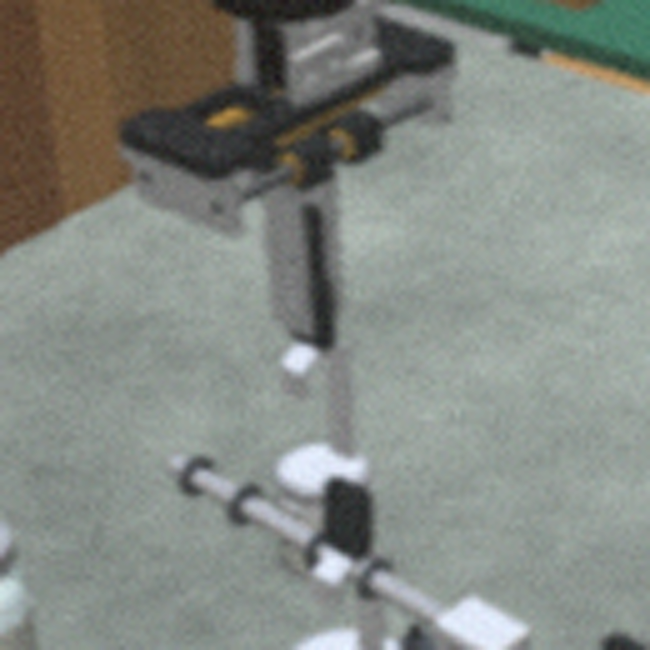

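```bash
python3 -m handwheel '{"delta_pos": [[12,0.4,0],[18,0,0],[18,0,0],[18,0,0],[9.5,0,0],[0,0,0],[0,0,0],[0,0,0]], "rotation": [[0,0,0],[0,0,0],[0,0,0],[0,0,0],[0,0,0],[0,0,0],[0,0,0],[0,0,0]], "claw": [1,1,1,1,1,1,1,1]}'
python3 - <<'E'
from plan import *
s=snap("scene");st()
crop(s["color"],190,110,130,130,5,"pics/s29.png")
E
```

```text
time: 34.65
tool_pos: [0.6062, -0.1991, 0.2939]
ee_rot: [3.141, -0.0, -0.055]
wrist_force: [-0.4, -0.2, -1.7]
width: 0.0118
t 34.7 p [ 0.6062 -0.1991  0.294 ] rpy [ 3.141e+00 -1.000e-03 -5.500e-02] F [ 0.9  0.4 -2.2] w 0.0117 q [-0.41  0.29  0.96  0.    1.89 -0.35]
```

View pics/s29.png

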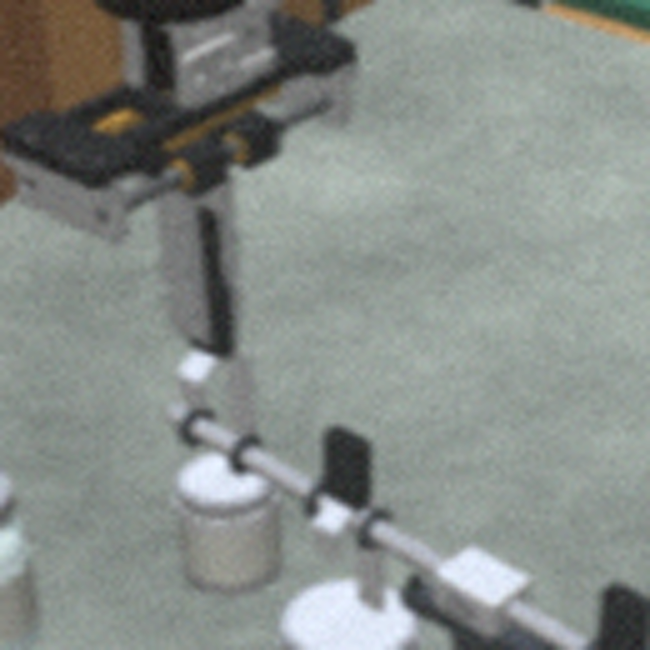

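```bash
python3 -m handwheel '{"delta_pos": [[0,0,13],[0,0,15],[0,0,12],[0,0,6],[0,0,5],[0,0,4],[0,0,4],[0,0,2]], "rotation": [[0,0,0],[0,0,0],[0,0,0],[0,0,0],[0,0,0],[0,0,0],[0,0,0],[0,0,0]], "claw": [1,1,1,1,1,1,1,1]}'
python3 - <<'E'
from plan import *
s=snap("scene");st()
crop(s["color"],190,110,130,130,5,"pics/s30.png")
E
```

```text
time: 35.7
tool_pos: [0.607, -0.1994, 0.2328]
ee_rot: [3.141, -0.002, -0.055]
wrist_force: [1.6, -1.1, 0.2]
width: 0.0119
t 35.75 p [ 0.607  -0.1994  0.2326] rpy [ 3.141e+00 -1.000e-03 -5.500e-02] F [ 0.9 -0.2 -0.2] w 0.0119 q [-0.41  0.28  1.09 -0.    1.77 -0.35]
```

View pics/s30.png

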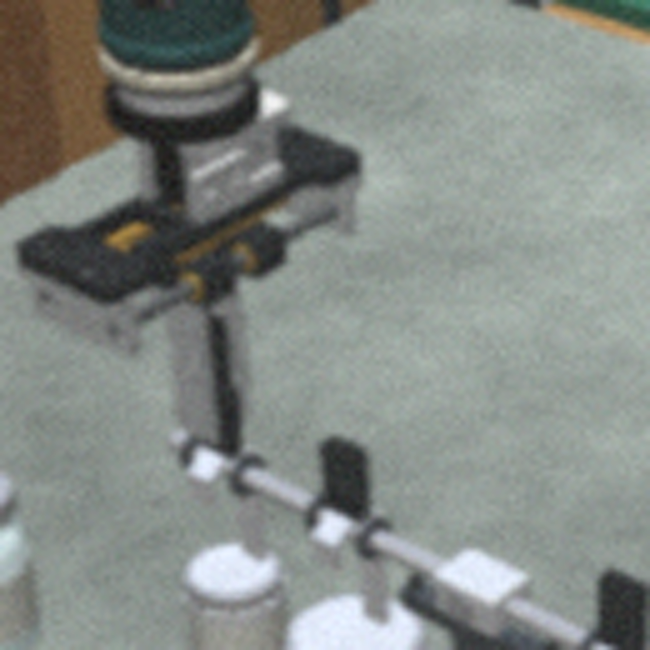

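Seated. Release and retreat upward.

```bash
python3 -m handwheel '{"delta_pos": [[0,0,0],[0,0,0],[0,0,0],[0,0,-10],[0,0,-25],[0,0,-40],[0,0,-25],[0,0,0]], "rotation": [[0,0,0],[0,0,0],[0,0,0],[0,0,0],[0,0,0],[0,0,0],[0,0,0],[0,0,0]], "claw": [-0.5,-1,-1,-1,-1,-1,-1,-1]}'
python3 -m handwheel '{"delta_pos": [[-30,0,0],[-40,0,0],[-40,0,0],[-30,0,0],[-20,0,0],[0,0,0],[0,0,0],[0,0,0]], "rotation": [[0,0,0],[0,0,0],[0,0,0],[0,0,0],[0,0,0],[0,0,0],[0,0,0],[0,0,0]], "claw": [-1,-1,-1,-1,-1,-1,-1,-1]}'
python3 -m handwheel '{"delta_pos": [[0,0,0],[0,0,0],[0,0,0],[0,0,0],[0,0,0],[0,0,0],[0,0,0],[0,0,0]], "rotation": [[0,0,0],[0,0,0],[0,0,0],[0,0,0],[0,0,0],[0,0,0],[0,0,0],[0,0,0]], "claw": [-1,-1,-1,-1,-1,-1,-1,-1]}'
python3 - <<'E'
from plan import *
import pickle
s=snap("scene");st()
crop(s["color"],210,150,180,150,4,"pics/s31.png")
_,s0=pickle.load(open("s0.pkl","rb"))
crop(s0["color"],210,150,180,150,4,"pics/s31_0.png")
C=np.array([.6163,-.0192]);u=np.array([.053,.9986])
for T in(0,.02,-.02): print(T,[((proj(s,[*(C+u*d),.215+d*T])[0]-[210,150]+.4)*4).round(1).tolist() for d in(-.212,.212)])
E
```

```text
time: 36.75
tool_pos: [0.6073, -0.1994, 0.3363]
ee_rot: [3.139, -0.006, -0.055]
wrist_force: [-0.9, 0.9, -0.5]
width: 0.0882
time: 37.75
tool_pos: [0.4474, -0.1903, 0.3316]
ee_rot: [-3.141, 0.001, -0.055]
wrist_force: [0.1, -1.0, 0.5]
width: 0.0935
time: 38.75
tool_pos: [0.4468, -0.1903, 0.3324]
ee_rot: [-3.141, -0.0, -0.055]
wrist_force: [-0.2, 0.2, 0.1]
width: 0.0942
t 38.8 p [ 0.4468 -0.1903  0.3325] rpy [-3.142 -0.    -0.055] F [-0.5  0.1 -0.2] w 0.0941 q [-0.52 -0.05  1.26  0.    1.93 -0.46]
0 [[60.6, 194.4], [582.7, 451.4]]
0.02 [[61.1, 199.7], [583.1, 445.8]]
-0.02 [[60.0, 189.1], [582.3, 456.9]]
```

View pics/s31.png

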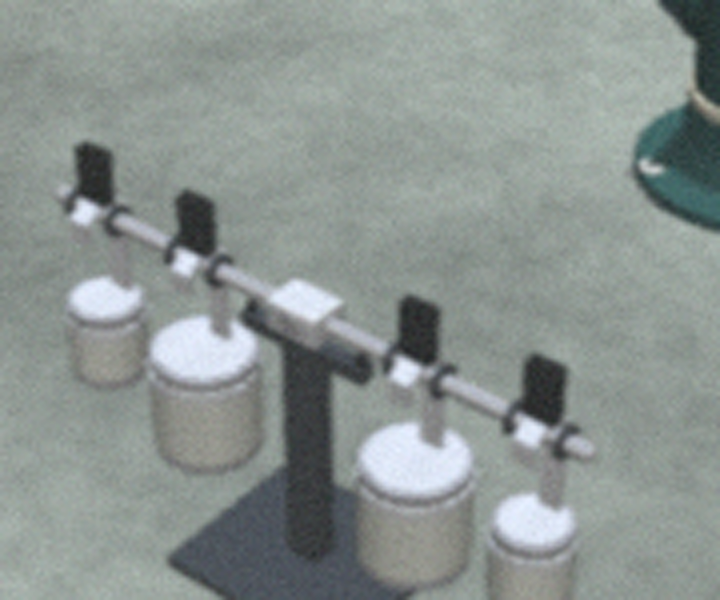

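View pics/s31_0.png

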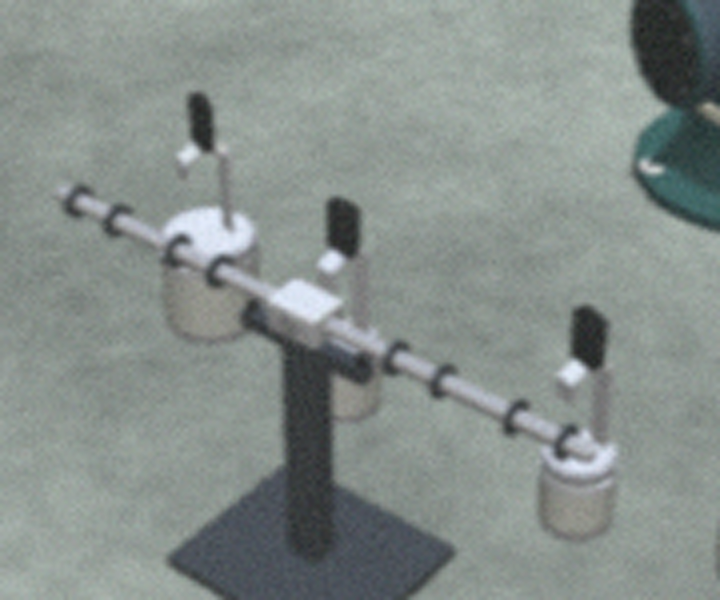

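```bash
python3 - <<'E'
from plan import *
import pickle
s=snap("scene");t=snap("top");
for _ in range(6): s2=snap("scene")
t0,s0=pickle.load(open("s0.pkl","rb"))
d=lambda a,b,r:np.abs(a["color"][r[1]:r[3],r[0]:r[2]].astype(int)-b["color"][r[1]:r[3],r[0]:r[2]]).mean().round(2)
print('tins motion',d(s,s2,(215,180,390,300)),'noise ref',d(s,s2,(100,300,300,400)))
for n,r in(('jar',(445,190,480,225)),('carton',(180,205,232,240)),('tape',(162,268,202,305))): print(n,d(t,t0,r))
print('barL',d(s,s0,(352,255,365,268)))
robot.close_job(); 
E
```

```text
tins motion 2.76 noise ref 2.77
jar 10.35
carton 3.02
tape 3.3
barL 19.45
the job is handed in; nothing more can be done
```

```bash
python3 - <<'E'
from h import *
import pickle
t0,s0=pickle.load(open("s0.pkl","rb"))
try:
    s=robot.snapshot("scene");t=robot.snapshot("top")
    a=np.hstack([x["color"][180:250,420:500] for x in(t,t0)]+[x["color"][190:260,150:230] for x in(s,s0)]); crop(a,0,0,320,70,2.5,"pics/jar.png")
except Exception as e: print(e)
E
```

```text
the job is handed in; nothing more can be done
```

All four tins hang on the bar: the large ones on the inner places and the small ones on the outer places. I hung them large left, large right, small left, small right, with no drops or regrasps, and handed in at about 39 s of the 72 s.

**What the last checks showed**
- **Level:** in the last side-view picture, with the arm clear, the bar's ends were within about a pixel, judged by eye, of where they were when it was empty and level. All four hooks sat between their collars. I have no direct reading of the bar's tilt. The largest tilt I saw was the expected 0.1 or so.
- **Stillness:** repeated pictures of the tins differed only by camera noise (2.76 against 2.77 for an empty patch of bench).
- **Forces:** the wrist force was about zero before each release, and no reading at the end of a move passed about 5 N.
- **Carton and tape:** they looked unchanged in the overhead view.

**What did not agree**
- **Jar:** the overhead picture around it differed from the first one (10 against about 3 for the carton and tape). The raised arm was near that patch and may have covered part of it. The jar stood upright at the edge of the side views while I hung the last tin, and the arm never worked near it. I only saw this as I handed in, and no pictures could be taken afterwards, so I can't confirm it from above.
- **Bar's left end:** the same comparison also differed there (19). That is probably because a small tin stood behind it in the first picture and had been moved by then.
- **Cameras:** they disagreed by about 5 mm in x, so I used the average of the two. Grasps and hook alignment checked out well with it.

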